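# Put the tile coasters away in their snug holder

## Task

Put the coasters away: take out the bag clip that was left lying in the dark wooden coaster holder and leave it in the basket, and stack all the coasters that are out into one square pile on the little cork-topped stand. Then lift the whole pile together, lower it into the emptied holder at a clear slant, one short edge first down along an end wall, and let it down flat on the holder floor. Leave the jar and the soup tin where they are.

Things in the scene. Friction and masses are not known exactly. Their poses are not given: they have to be found in the camera images.
- coaster_a: a tile coaster, blue glazed ceramic with a white border line and cork underside, 96 mm long (its x) x 60 mm wide (its y) x 8 mm thick, 0.09 kg; origin at the centre of its underside, z up. Three or all of the four coasters are present in a run; they start lying flat on the worktop
- coaster_b: a tile coaster, terracotta glazed ceramic with a white border line and cork underside, 96 mm long (its x) x 60 mm wide (its y) x 8 mm thick, 0.09 kg; origin at the centre of its underside, z up. Three or all of the four coasters are present in a run; they start lying flat on the worktop
- coaster_c: a tile coaster, yellow glazed ceramic with a white border line and cork underside, 96 mm long (its x) x 60 mm wide (its y) x 8 mm thick, 0.09 kg; origin at the centre of its underside, z up. Three or all of the four coasters are present in a run; they start lying flat on the worktop
- coaster_d: a tile coaster, green glazed ceramic with a white border line and cork underside, 96 mm long (its x) x 60 mm wide (its y) x 8 mm thick, 0.09 kg; origin at the centre of its underside, z up. Three or all of the four coasters are present in a run; they start lying flat on the worktop
- holder: dark wooden open coaster box, loose, 0.7 kg, 120 x 83 x 36 mm; origin under its centre, x lengthwise. Floor top at 6 mm; straight inside 101 (x) x 64 mm (y) up to 27 mm, then a rim flaring out 4 mm up to 36 mm. End walls (+x, -x) whole; each long side has a centred 68 mm wide finger notch down to the floor, so a pile gripped across its width goes in with the fingers in the notches
- stand: low stand fixed to the worktop, 84 mm (x) x 44 mm (y) x 24 mm high, wood with a flat cork top; narrower than a coaster, so that a pile on it can be gripped at its long sides with the fingertips beside the stand; origin at the centre of its underside
- bag_clip: red plastic bag clip, 70 mm (its x) x 16 x 16 mm, 0.03 kg; lies on the floor of the holder at the start, roughly lengthwise; origin at the centre of its underside
- basket: basket with grey linen liner, loose, 0.5 kg, 118 mm (its x) x 175 mm (its y) x 77 mm high, open at the top, inside about 100 x 155 mm, floor 6 mm above its origin, which is the centre of its underside and reads about 4 mm below the worktop
- jar: bystander: peanut butter jar with green lid, 75 mm across, 103 mm high; origin at the centre of its underside
- soup_tin: bystander: green food tin, 75 mm across, 110 mm high; origin at the centre of its underside
Mind the look-alikes: they are no part of the job. There is more than one size of the bag_clip; the one meant has the size given above.

How it is judged:
On the way, in this order (a step that is already met when the one before it is completed fails the run):
1. all coasters lie in one flat pile on the stand, each within 15 mm of its centre (horizontal distance between each of coaster_a, coaster_b, coaster_c, coaster_d and stand below 0.015 m and height (world z) of coaster_a between 0.018 and 0.052 m and angle between each of coaster_a, coaster_b, coaster_c, coaster_d's own z axis and vertical below 0.08 rad and height (world z) of coaster_b between 0.018 and 0.052 m and height (world z) of coaster_c between 0.018 and 0.052 m and height (world z) of coaster_d between 0.018 and 0.052 m), for 0.2 s.
2. the whole pile is lifted together: every coaster higher than 65 mm and within 12 mm sideways of the others (height (world z) of each of coaster_a, coaster_b, coaster_c, coaster_d above 0.065 m and horizontal distance between coaster_a and coaster_b below 0.012 m and horizontal distance between each of coaster_a, coaster_b and coaster_c below 0.012 m and horizontal distance between each of coaster_a, coaster_b, coaster_c and coaster_d below 0.012 m), for 0.1 s.
3. the pile enters on a slant: all coasters over the holder tilted more than 0.1 rad lengthwise, the lowest one's origin less than 30 mm above the holder's (its low edge inside the walls) (angle between each of coaster_a, coaster_b, coaster_c, coaster_d's own z axis and vertical above 0.1 rad and angle between coaster_a's own y axis and vertical between 1.45 and 1.69 rad and horizontal distance between each of coaster_a, coaster_b, coaster_c, coaster_d and holder below 0.03 m and angle between the x axis of each of coaster_a, coaster_b, coaster_c, coaster_d and the x axis of holder, either way round below 0.8 rad and angle between coaster_b's own y axis and vertical between 1.45 and 1.69 rad and angle between coaster_c's own y axis and vertical between 1.45 and 1.69 rad and angle between coaster_d's own y axis and vertical between 1.45 and 1.69 rad and z of any of coaster_a, coaster_b, coaster_c, coaster_d in the frame of holder below 0.03 m), for 0.05 s.
At the end, for the whole second after the job is handed in: every coaster that is out lies flat (0.06 rad) in the holder, within 6 mm of its centre both ways, the pile down on the floor (undersides under 34 mm above the holder's underside); the bag clip lies in the basket; holder and basket stand upright on the worktop; all released and at rest (x of coaster_a in the frame of holder between -0.006 and 0.006 m and y of coaster_a in the frame of holder between -0.006 and 0.006 m and z of each of coaster_a, coaster_b, coaster_c, coaster_d in the frame of holder below 0.034 m and angle between each of coaster_a, coaster_b, coaster_c, coaster_d's own z axis and vertical below 0.06 rad and angle between the x axis of each of coaster_a, coaster_b, coaster_c, coaster_d and the x axis of holder, either way round below 0.1 rad and linear speed of each of coaster_a, coaster_b, coaster_c, coaster_d, bag_clip below 0.02 m/s and x of coaster_b in the frame of holder between -0.006 and 0.006 m and y of coaster_b in the frame of holder between -0.006 and 0.006 m and x of coaster_c in the frame of holder between -0.006 and 0.006 m and y of coaster_c in the frame of holder between -0.006 and 0.006 m and x of coaster_d in the frame of holder between -0.006 and 0.006 m and y of coaster_d in the frame of holder between -0.006 and 0.006 m and angle between holder's own z axis and vertical below 0.05 rad and angle between basket's own z axis and vertical below 0.1 rad and height (world z) of each of holder, basket below 0.01 m and x of bag_clip in the frame of basket between -0.052 and 0.052 m and y of bag_clip in the frame of basket between -0.08 and 0.08 m and z of bag_clip in the frame of basket below 0.06 m); the robot touches nothing.
It fails at once if the jar or the soup tin is pushed more than 40 mm or tipped (distance of any of jar, soup_tin from where it was at the start of the episode above 0.04 m or angle between any of jar, soup_tin's own z axis and vertical above 0.3 rad).
Of coaster_a, coaster_b, coaster_c, coaster_d only 3 to 4 are there at a start; the rules pass over those that are not, and their reading is None.
At some moment in a run one of holder, basket, bag_clip may be knocked a few centimetres aside while the robot is not near it.
It also fails if it takes over 200 s, if anything falls off the work surface, if the arm or the gripper's body presses on something with over 40 N, if the wrist force passes 120 N, or if a joint passes its speed limit or range.

## Robot

A 7-joint arm with a two-finger parallel gripper is mounted at the origin on a cart in front of the work surface, level with it; the furniture and walls round the work are solid. World frame = base frame: x ahead of the robot, y to its left, z up, the work surface at z = 0. Lengths are in m, angles in rad, forces in N, time in s.
With the tool pointing down it reaches from about 0.4 to 0.85 m from the base axis. Payload 10.4 kg.
Tool frame: the origin (TCP) lies at the centre of the arm's flange, where the gripper is bolted on; the fingertips stand 182 mm ahead of it and the grasp point (between the pads) lies 164 mm ahead of it; z points along the fingers, y is the line along which they close (so a half turn about z gives the same grasp; the last joint's range is limited). The gripper opens to 87 mm and grips with 3 to 60 N. Pads are 19 mm wide; open, the fingers measure 117 mm over their backs; the gripper's body (75 mm by 190 mm) begins 51 mm behind the grasp point.
Start: joints at [1.289, 0.332, -0.065, 1.46, 0.022, 1.35, -0.088], TCP at [0.16, -0.604, 0.405] pointing down, gripper open.
Joint ranges: [-2.6, 2.6], [-0.5, 2.12], [-1.47, 1.34], [0.16, 2.42], [-1.27, 4.41], [0.06, 2.06], [-2.6, 2.6]. Speed limits (rad/s): [2.22, 2.22, 2.79, 2.79, 3.14, 3.14, 3.14].

## Interface

Orientations are given as a rotation vector (axis times angle).
In Python, from rig import read_state, snapshot, job_done gives the robot as it stands.
- The arm moves only by the tool apply_moves, never from a script. Its argument "motion" is a list of rows, each a list of 2 entries, a list of its own where there are three numbers: the shift along the tool's x, y, z each as a share of 50 cm, from -1 to 1, then the turn, a rotation vector about the tool's x, y, z each as a share of 90 degrees, from -1 to 1. A call has 1 to 8 rows; each row is the pose to reach, as a shift and turn from the pose commanded when the call began, along the tool's axes at that moment; what a row does not reach only later rows make up. A row lasts 1/8 s, in which the tool goes at most 62.5 mm and 10.7 degrees, less where a joint would pass 70% of its speed; a pose out of reach is approached as far as the arm can. A call with a number of a shift or a turn outside -1 to 1 is refused whole. A call with a gripper value outside its range is refused whole. "claw" is the opening, from -1 (shut) to 1 (fully open), so that 0 is half open, set as the call begins (left out, the last holds). The fingers move at their own pace and stop on an object; the grip force is fixed at half the most. Time passes only in rows, so rows that repeat a pose let the fingers close. It gives the time, the measured TCP pose, the force, the opening and the grip force at its end, in the units of the state.
- read_state(): the state, without advancing time (a new reading comes with each control period).
- snapshot(name): name is "scene" or "top" or "wrist"; returns a dict with "color" (400x640x3 uint8, red, green, blue), "fx", "fy", "cx", "cy" (pixels), "cam_to_world" (4x4, takes a point from camera to world coordinates); the wrist camera has in their place "tool_from_camera" (4x4, takes a point from camera to tool coordinates, whose origin is the TCP and whose axes are the flange's). Camera axes: x right, y down, z forward; pixel columns grow to the right and rows downward; lengths in m; the calibration is good to about 2 mm. A picture is of the moment at which its call begins: read the wrist's pose just before it. There is no depth.
- job_done(): hands the job in; it is judged then, once.
The state is a dict: "clock": time; "joint_pos": joint angles; "qvel": joint speeds; "joint_efforts": joint torques, N m; "position": TCP position; "tcp_rot": TCP orientation; "wrist_force": force on the tool from outside, world axes, zero at the start; "wrist_torque": the same for the moment, N m; "grip_width": opening from 0.0 (shut) to 1.0 (fully open); "grasp_force": force on a finger pad.
Only numpy, scipy, OpenCV 4.12 (cv2) and the standard library are available. Lean on these libraries where they do the work, as an engineer would, in place of code of your own. Each camera call takes 0.05 s, during which the arm holds its last target. There are 200 camera calls.

## Working session

There is one attempt and no reset: what is moved stays moved. The work goes in short steps, Python scripts to look and compute and a tool call to move; the robot and the scene stay as the last step left them, time stands still between calls to the robot, and variables do not carry over. Pictures are saved under pics/ and viewed, at most 15 in all, crops included, and the job is handed in when it is done.

Besides the shell and the picture viewer there is one more tool, called after "Request:" as name(argument=value, ...), one argument or row to a line, values as JSON. apply_moves: Moves the arm, as the interface text tells. Shift numbers are shares of 50 cm and turn numbers shares of 90 degrees, none past 1 either way. Its arguments: {"type":"object","properties":{"motion":{"type":"array"},"claw":{"type":"number"}},"required":["motion"]}

```bash
ls; mkdir -p pics; cat > h.py <<'E'
import numpy as np, cv2
from scipy.spatial.transform import Rotation as R
from rig import read_state, snapshot, job_done
np.set_printoptions(precision=4, suppress=True)
def shot(name, fn=None):
    s=read_state(); d=snapshot(name)
    if name=='wrist':
        T=np.eye(4); T[:3,:3]=R.from_rotvec(s['tcp_rot']).as_matrix(); T[:3,3]=s['position']
        d['cam_to_world']=T@np.array(d['tool_from_camera'])
    np.savez(f'{fn or name}.npz', **{k:np.array(v) for k,v in d.items()})
    cv2.imwrite(f'pics/{fn or name}.png', d['color'][:,:,::-1]); return d
def load(fn): return dict(np.load(f'{fn}.npz'))
def p2w(d,u,v,z):
    T=np.array(d['cam_to_world']); r=T[:3,:3]@np.array([(u-d['cx'])/d['fx'],(v-d['cy'])/d['fy'],1.])
    o=T[:3,3]; return o+r*(z-o[2])/r[2]
def w2p(d,p):
    T=np.array(d['cam_to_world']); q=T[:3,:3].T@(np.array(p)-T[:3,3])
    return np.array([d['fx']*q[0]/q[2]+d['cx'],d['fy']*q[1]/q[2]+d['cy']])
def crop(fn,u0,v0,u1,v1,k,out):
    im=cv2.imread(f'pics/{fn}.png')[v0:v1,u0:u1]; cv2.imwrite(f'pics/{out}.png',cv2.resize(im,None,fx=k,fy=k,interpolation=cv2.INTER_CUBIC))
E
python3 - <<'E'
from h import *
for n in('top','scene'):
    d=shot(n); print(d['cam_to_world'],d['fx'],d['cx'],d['cy'])
s=read_state(); print(s); print(R.from_rotvec(s['tcp_rot']).as_matrix())
E
```

```text
pics
[[-0.0167 -0.997   0.0759  0.5024]
 [-0.9998  0.0177  0.0118  0.065 ]
 [-0.0131 -0.0757 -0.997   1.1814]
 [ 0.      0.      0.      1.    ]] 377.54810831295947 320.2693713615589 199.43724203402869
[[ 0.0733 -0.4647  0.8824 -0.7806]
 [-0.9973 -0.0363  0.0637 -0.0398]
 [ 0.0024 -0.8847 -0.4661  0.7785]
 [ 0.      0.      0.      1.    ]] 483.98487209059505 320.5851333866511 207.0705028877114
{'clock': 0.1, 'joint_pos': array([ 1.2894,  0.3328, -0.0647,  1.4609,  0.0216,  1.3499, -0.0885]), 'qvel': array([ 0.0013, -0.0025,  0.0002, -0.0026,  0.0007, -0.0017,  0.0002]), 'joint_efforts': array([  0.0012, -62.4549,   0.0244, -39.0718,  -0.0615,   0.0366,
         0.0001]), 'position': array([ 0.1599, -0.6041,  0.404 ]), 'tcp_rot': array([-3.1141, -0.4052,  0.0004]), 'wrist_force': array([0.1843, 0.0999, 0.0701]), 'wrist_torque': array([-0.0065,  0.0106,  0.0462]), 'grasp_force': 0.0, 'grip_width': 1.0000046144776984}
[[ 0.9667  0.2559 -0.0004]
 [ 0.2559 -0.9667  0.0012]
 [-0.0001 -0.0013 -1.    ]]
```

View pics/top.png

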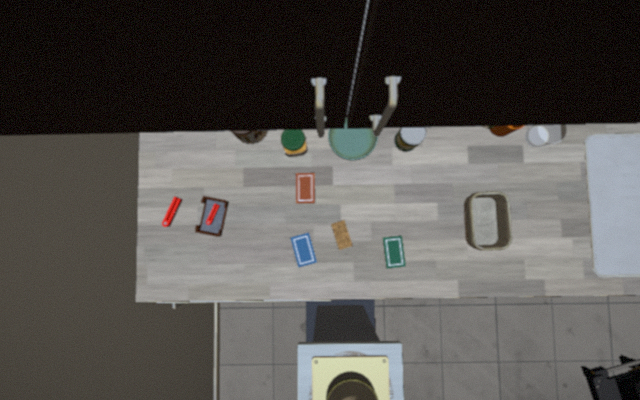

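View pics/scene.png

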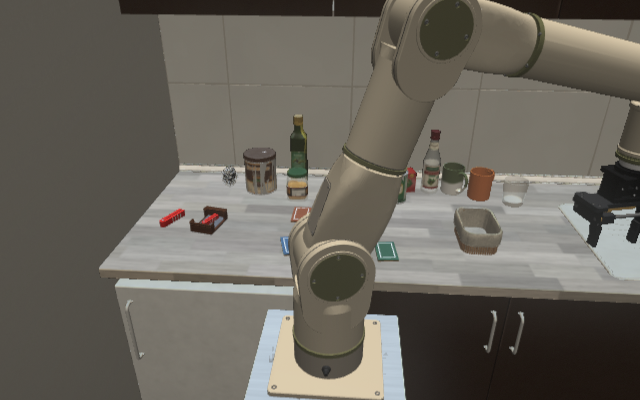

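Top view: holder at (212,215) with a red clip inside at (213,214), another larger red clip outside at (172,211); stand (342,234), terracotta (305,188), blue (304,250), green (394,252), basket (488,221). There's no yellow coaster in sight. Clip candidates are (172,211) and (213,214). The one in the holder fits, and I'll confirm it in a crop.

```bash
python3 - <<'E'
from h import *
a=cv2.imread('pics/top.png')
k=6
A=cv2.resize(a[180:245,155:235],None,fx=k,fy=k,interpolation=cv2.INTER_CUBIC)
cv2.imwrite('pics/c1.png',A)
crop('top',285,165,415,275,6,'c2')
d=load('top')
for n,u,v,z in [('holder',212,215,.03),('stand',342,234,.024),('terra',305.5,188,.008),('blue',304,250,.008),('green',394,252,.008),('basket',488,221,.07),('clip',213,214,.022),('big',172,211,.016),('tin?',294,140,.1),('jar',352,140,.1)]: print(n,p2w(d,u,v,z))
E
```

```text
holder [0.5482 0.4108 0.03  ]
stand [0.4836 0.0141 0.024 ]
terra [0.6284 0.1244 0.008 ]
blue [0.4361 0.1317 0.008 ]
green [ 0.4255 -0.1453  0.008 ]
basket [ 0.5151 -0.411   0.07  ]
clip [0.5515 0.4101 0.022 ]
big [0.5633 0.5397 0.016 ]
tin? [0.7595 0.1513 0.1   ]
jar [ 0.7562 -0.0173  0.1   ]
```

View pics/c1.png

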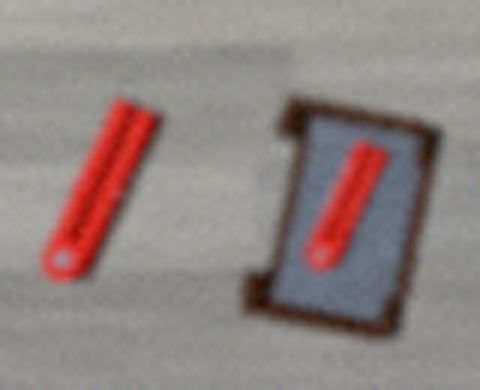

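View pics/c2.png

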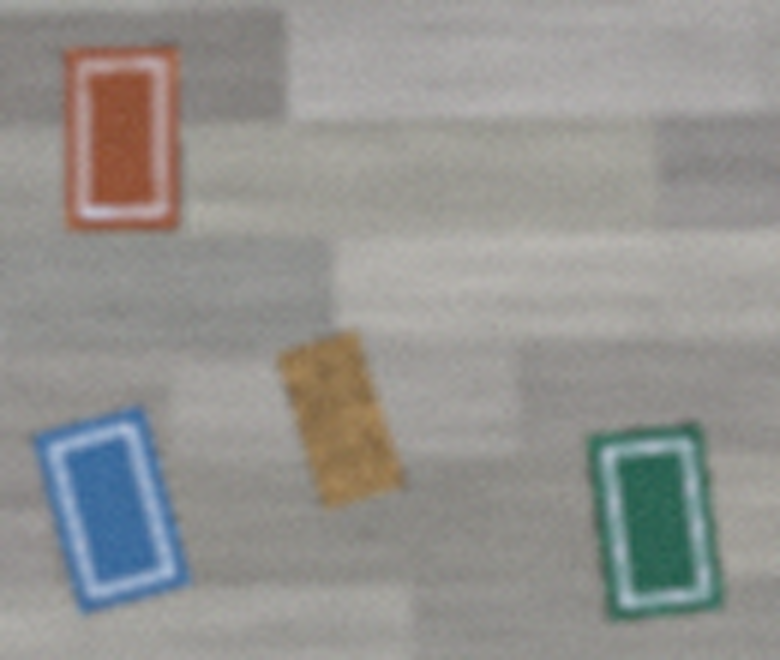

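Crop 1: the clip in the holder is about 124 px long at 6x (roughly 66–70 mm), the outside one about 180 px (roughly 93 mm). The clip in the holder is therefore the one meant, and the outside one is the look-alike. Crop 2 shows three coasters and the cork-topped stand clearly.

```bash
cat >> h.py <<'E'
HS={'blue':((100,110,60),(118,255,255)),'green':((65,90,30),(92,255,200)),'terra':((3,110,80),(14,210,230)),'yellow':((20,120,100),(32,255,255)),'cork':((12,60,60),(28,190,230)),'red':((0,170,120),(9,255,255)),'red2':((174,170,120),(180,255,255))}
def mask(d,c):
    h=cv2.cvtColor(np.array(d['color']),cv2.COLOR_RGB2HSV); return cv2.inRange(h,*map(np.array,HS[c]))
def rect(d,c,z,box=None,close=7,amin=60):
    """world-plane rectangle of the largest blob of colour c: centre, long-axis angle, size"""
    m=mask(d,c)
    if box: k=np.zeros_like(m); u0,v0,u1,v1=box; k[v0:v1,u0:u1]=255; m&=k
    m=cv2.morphologyEx(m,cv2.MORPH_CLOSE,np.ones((close,close)))
    cs=[q for q in cv2.findContours(m,cv2.RETR_EXTERNAL,cv2.CHAIN_APPROX_NONE)[0] if cv2.contourArea(q)>amin]
    out=[]
    for q in sorted(cs,key=cv2.contourArea,reverse=True):
        w=np.array([p2w(d,u,v,z)[:2] for u,v in q[:,0]]).astype(np.float32)
        (c0,s,a)=cv2.minAreaRect(w*1000); a=np.radians(a)
        if s[0]<s[1]: s=s[::-1]; a+=np.pi/2
        a=(a+np.pi/2)%np.pi-np.pi/2
        uv=q[:,0].mean(0); out.append((np.array(c0)/1000,a,np.array(s),uv))
    return out
def Rt(yaw,pitch=0): return R.from_euler('z',yaw)*R.from_euler('x',np.pi)*R.from_euler('y',pitch)
def tgt(x,y,z,yaw,pitch=0,L=.164):
    """grasp point wanted -> (TCP pos, R)"""
    r=Rt(yaw,pitch); return np.array([x,y,z])-r.apply([0,0,L]),r
def rel(a,b):
    """row taking pose a to b"""
    return np.round(a[1].inv().apply(b[0]-a[0])/.5,4),np.round((a[1].inv()*b[1]).as_rotvec()/(np.pi/2),4)
def cur():
    s=read_state(); return np.array(s['position']),R.from_rotvec(s['tcp_rot'])
def grasp():
    p,r=cur(); return p+r.apply([0,0,.164]), (r*R.from_euler('x',np.pi).inv()).as_euler('zyx')
E
python3 - <<'E'
from h import *
d=load('top')
for c,z in [('blue',.008),('green',.008),('terra',.008),('yellow',.008),('cork',.024),('red',.018)]:
    for o in rect(d,c,z,(140,160,460,290),3)[:3]: print(c,*o)
E
```

```text
blue [0.4396 0.1283] 0.23438147858651126 [91.4856 44.1379] [306.7374 250.4848]
green [ 0.4264 -0.1445] 0.05877394708128514 [67.6101 30.9366] [393.931  251.5172]
terra [0.6298 0.1261] 0.03771842958138705 [66.7851 28.8072] [304.9655 187.5517]
cork [0.4819 0.0166] 0.30090774195939485 [82.5277 42.4547] [341.2877 234.6986]
red [0.5612 0.5419] -0.43099387343546347 [92.2153 21.6878] [171.0308 212.0462]
```

Request:
apply_moves(
  motion=[
    [[0,0,0],[0,0,0]],
  ],
  claw=1,
)

```text
clock: 0.22
position: [0.16, -0.6041, 0.4044]
tcp_rot: [-3.115, -0.405, 0.0]
wrist_force: [0.2, -0.0, 0.5]
grip_width: 0.999
grasp_force: 0.0
```

```bash
python3 - <<'E'
from h import *
a=(np.array([.16,-.6041,.4044]),Rt(.259))
print(rel(cur(),tgt(.426,-.145,.2,.08))); print(cur()[0],grasp())
b=tgt(.426,-.145,.2,.08); print(rel(b,tgt(.482,.0165,.2,.2)))
d=shot('wrist','w0'); print(d['tool_from_camera'],d['fx'])
E
```

```text
(array([ 0.7494, -0.7515,  0.0812]), array([-0.0004,  0.    ,  0.1138]))
[ 0.16   -0.6041  0.4044] (array([ 0.1599, -0.604 ,  0.2404]), array([0.2588, 0.0002, 0.0006]))
(array([ 0.1375, -0.313 , -0.    ]), array([ 0.    ,  0.    , -0.0764]))
[[-0.0016 -0.9561 -0.2931  0.0791]
 [ 1.     -0.0012 -0.0015 -0.0002]
 [ 0.0011 -0.2931  0.9561  0.0205]
 [ 0.      0.      0.      1.    ]] 338.1467484314603
```

Request:
apply_moves(
  motion=[
    [[0.749,-0.752,0.081],[0,0,0.114]],
    [[0.749,-0.752,0.081],[0,0,0.114]],
    [[0.749,-0.752,0.081],[0,0,0.114]],
    [[0.749,-0.752,0.081],[0,0,0.114]],
    [[0.749,-0.752,0.081],[0,0,0.114]],
    [[0.749,-0.752,0.081],[0,0,0.114]],
    [[0.749,-0.752,0.081],[0,0,0.114]],
    [[0.749,-0.752,0.081],[0,0,0.114]],
  ],
)

```text
clock: 1.27
position: [0.4103, -0.1708, 0.3669]
tcp_rot: [3.138, 0.125, 0.001]
wrist_force: [0.8, -0.0, -0.1]
grip_width: 0.997
grasp_force: 0.0
```

Request:
apply_moves(
  motion=[
    [[0,0,0],[0,0,0]],
    [[0,0,0],[0,0,0]],
  ],
)

```text
clock: 1.52
position: [0.4095, -0.173, 0.3667]
tcp_rot: [3.139, 0.125, -0.0]
wrist_force: [-0.9, 0.1, 0.2]
grip_width: 0.996
grasp_force: 0.0
```

```bash
python3 - <<'E'
from h import *
print(grasp()); print(rel(cur(),tgt(.426,-.145,.2,.08)))
d=shot('wrist','w1')
for c,z in [('green',.008)]:
    for o in rect(d,c,z)[:3]: print(c,*o)
E
```

```text
(array([ 0.4094, -0.1731,  0.2027]), array([ 0.0798,  0.0002, -0.0004]))
(array([ 0.0374, -0.0532,  0.0054]), array([ 0.0002,  0.0002, -0.0001]))
green [ 0.4254 -0.1432] 0.09478903547421447 [94.5518 58.7558] [291.7172 159.303 ]
```

View pics/w1.png

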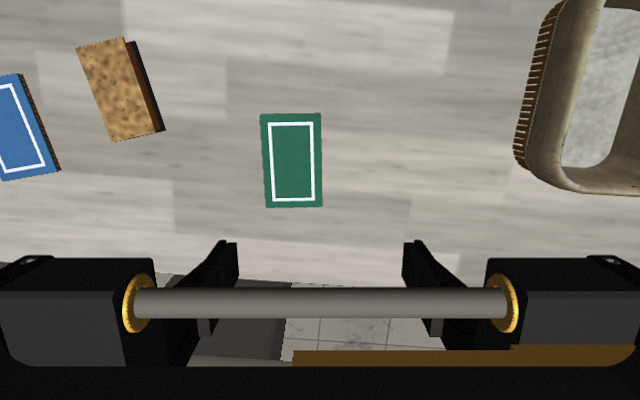

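Wrist view: green coaster at (291,160), stand at (121,90), blue at (20,127) and basket at right. The measurement is good to about 1 mm.

```bash
python3 - <<'E'
from h import *
d=load('w1')
for c,z,b in [('cork',.024,(65,30,175,150)),('blue',.008,(0,60,65,190))]:
    for o in rect(d,c,z,b)[:3]: print(c,*o)
print(rel(cur(),tgt(.4254,-.1432,.03,.0948)),rel(cur(),tgt(.4254,-.1432,.0195,.0948)))
E
```

```text
cork [0.4811 0.0152] 0.28934825795839236 [84.0033 49.3803] [118.0825  89.0137]
blue [0.4361 0.1357] 0.25140458736662263 [94.8392 61.9397] [ 19.2674 132.3443]
(array([ 0.0371, -0.0582,  0.3453]), array([ 0.0002,  0.0001, -0.0105])) (array([ 0.0371, -0.0582,  0.3663]), array([ 0.0002,  0.0001, -0.0105]))
```

Request:
apply_moves(
  motion=[
    [[0.037,-0.058,0.2],[0,0,-0.01]],
    [[0.037,-0.058,0.345],[0,0,-0.01]],
    [[0.037,-0.058,0.345],[0,0,-0.01]],
    [[0.037,-0.058,0.345],[0,0,-0.01]],
    [[0.037,-0.058,0.345],[0,0,-0.01]],
    [[0.037,-0.058,0.355],[0,0,-0.01]],
    [[0.037,-0.058,0.365],[0,0,-0.01]],
    [[0.037,-0.058,0.365],[0,0,-0.01]],
  ],
)

```text
clock: 2.58
position: [0.4258, -0.1425, 0.1844]
tcp_rot: [3.138, 0.15, 0.0]
wrist_force: [-0.5, 0.6, -0.0]
grip_width: 1.0
grasp_force: 0.0
```

Request:
apply_moves(
  motion=[
    [[0,0,0],[0,0,0]],
    [[0,0,0],[0,0,0]],
    [[0,0,0],[0,0,0]],
    [[0,0,0],[0,0,0]],
    [[0,0,0],[0,0,0]],
    [[0,0,0],[0,0,0]],
  ],
  claw=-1,
)

```text
clock: 3.32
position: [0.4258, -0.1423, 0.1842]
tcp_rot: [3.138, 0.15, 0.0]
wrist_force: [0.2, -0.5, 1.0]
grip_width: 0.685
grasp_force: 30.0
```

```bash
python3 - <<'E'
from h import *
print(grasp(),read_state()['grip_width']*87)
d=shot('wrist','w2')
for o in rect(d,'green',.01)[:1]: print(*o)
E
```

```text
(array([ 0.4259, -0.1424,  0.0202]), array([ 0.0955, -0.0001, -0.0001])) 59.6060273923867
[ 0.443  -0.1406] 0.0940770227120249 [61.2176 58.7939] [324.9666 232.3377]
```

```bash
python3 - <<'E'
from h import *
S=(.4815,.0158); c=cur()
for z in(.075,.045): print(rel(c,tgt(*S,z,.295)))
E
```

```text
(array([ 0.1409, -0.3042, -0.1095]), array([ 0.0001, -0.0001, -0.1271]))
(array([ 0.1409, -0.3042, -0.0495]), array([ 0.0001, -0.0001, -0.1271]))
```

Request:
apply_moves(
  motion=[
    [[0,0,-0.12],[0,0,0]],
    [[0.07,-0.15,-0.11],[0,0,-0.06]],
    [[0.141,-0.304,-0.11],[0,0,-0.127]],
    [[0.141,-0.304,-0.11],[0,0,-0.127]],
    [[0.141,-0.304,-0.11],[0,0,-0.127]],
    [[0.141,-0.304,-0.08],[0,0,-0.127]],
    [[0.141,-0.304,-0.06],[0,0,-0.127]],
    [[0.141,-0.304,-0.049],[0,0,-0.127]],
  ],
)

```text
clock: 4.38
position: [0.481, 0.0147, 0.2078]
tcp_rot: [3.108, 0.459, -0.003]
wrist_force: [-14.4, -2.6, 40.5]
grip_width: 0.686
grasp_force: 30.0
```

Request:
apply_moves(
  motion=[
    [[0,0,0],[0,0,0]],
    [[0,0,0],[0,0,0]],
    [[0,0,0],[0,0,0]],
  ],
)

```text
clock: 4.75
position: [0.4815, 0.0155, 0.2087]
tcp_rot: [3.107, 0.461, 0.0]
wrist_force: [-0.1, -0.1, -0.9]
grip_width: 0.682
grasp_force: 30.0
```

```bash
python3 - <<'E'
from h import *
print(grasp(),read_state()['grip_width']*87)
E
```

```text
(array([0.4815, 0.0155, 0.0447]), array([ 0.2946, -0.0001, -0.0001])) 59.36202581822599
```

```bash
python3 - <<'E'
from h import *
print(rel(tgt(.4815,.0155,.2,.2946),tgt(.436,.135,.2,.25)))
E
```

```text
(array([-0.0177, -0.2551, -0.    ]), array([ 0.    , -0.    ,  0.0284]))
```

Request:
apply_moves(
  motion=[
    [[0,0,0],[0,0,0]],
    [[0,0,0],[0,0,0]],
    [[0,0,0],[0,0,0]],
    [[0,0,-0.02],[0,0,0]],
    [[0,0,-0.1],[0,0,0]],
    [[0,0,-0.2],[0,0,0]],
    [[0,0,-0.31],[0,0,0]],
    [[0,0,-0.31],[0,0,0]],
  ],
  claw=1,
)

```text
clock: 5.75
position: [0.4825, 0.0163, 0.3684]
tcp_rot: [3.105, 0.462, 0.012]
wrist_force: [0.3, -0.2, 0.2]
grip_width: 1.001
grasp_force: 0.0
```

Request:
apply_moves(
  motion=[
    [[0,0,0],[0,0,0]],
    [[0,0,0],[0,0,0]],
  ],
)

```text
clock: 6.0
position: [0.4811, 0.0157, 0.3627]
tcp_rot: [-3.107, -0.462, 0.003]
wrist_force: [-0.2, -0.3, -0.8]
grip_width: 1.004
grasp_force: 0.0
```

```bash
python3 - <<'E'
from h import *
print(grasp())
d=shot('wrist','w3')
for o in rect(d,'green',.032)[:1]: print(*o)
E
```

```text
(array([0.4808, 0.0157, 0.1987]), array([0.2951, 0.0019, 0.0001]))
[0.481  0.0162] 0.29253909112895715 [93.4326 58.8649] [320.3227 183.2332]
```

Request:
apply_moves(
  motion=[
    [[-0.018,-0.255,0],[0,0,0.028]],
    [[-0.018,-0.255,0],[0,0,0.028]],
    [[-0.018,-0.255,0],[0,0,0.028]],
    [[-0.018,-0.255,0],[0,0,0.028]],
    [[-0.018,-0.255,0],[0,0,0.028]],
    [[-0.018,-0.255,0],[0,0,0.028]],
  ],
)

```text
clock: 6.8
position: [0.4362, 0.1341, 0.3634]
tcp_rot: [-3.117, -0.39, 0.001]
wrist_force: [0.0, -0.7, 0.5]
grip_width: 1.004
grasp_force: 0.0
```

```bash
python3 - <<'E'
from h import *
print(grasp())
d=shot('wrist','w4')
o=rect(d,'blue',.008)[0]; print(*o)
for z in(.04,.0195): print(rel(cur(),tgt(*o[0],z,o[1])))
E
```

```text
(array([0.4361, 0.1341, 0.1994]), array([0.249 , 0.0005, 0.    ]))
[0.4358 0.1367] 0.25265534097257825 [94.6253 58.8681] [318.0375 177.5666]
(array([ 0.0007, -0.0048,  0.319 ]), array([-0.0001,  0.0002, -0.0021]))
(array([ 0.0007, -0.0048,  0.36  ]), array([-0.0001,  0.0002, -0.0021]))
```

Request:
apply_moves(
  motion=[
    [[0.001,-0.005,0.1],[0,0,-0.002]],
    [[0.001,-0.005,0.2],[0,0,-0.002]],
    [[0.001,-0.005,0.3],[0,0,-0.002]],
    [[0.001,-0.005,0.33],[0,0,-0.002]],
    [[0.001,-0.005,0.345],[0,0,-0.002]],
    [[0.001,-0.005,0.355],[0,0,-0.002]],
    [[0.001,-0.005,0.36],[0,0,-0.002]],
    [[0.001,-0.005,0.36],[0,0,-0.002]],
  ],
)

```text
clock: 7.85
position: [0.436, 0.1377, 0.1843]
tcp_rot: [3.116, 0.398, 0.002]
wrist_force: [0.6, 0.3, 0.2]
grip_width: 1.001
grasp_force: 0.0
```

Request:
apply_moves(
  motion=[
    [[0,0,0],[0,0,0]],
    [[0,0,0],[0,0,0]],
    [[0,0,0],[0,0,0]],
    [[0,0,0],[0,0,0]],
    [[0,0,0],[0,0,0]],
    [[0,0,0],[0,0,0]],
  ],
  claw=-1,
)

```text
clock: 8.6
position: [0.4357, 0.1376, 0.1837]
tcp_rot: [3.116, 0.398, 0.0]
wrist_force: [1.1, -0.9, 1.5]
grip_width: 0.687
grasp_force: 30.0
```

```bash
python3 - <<'E'
from h import *
g=grasp(); print(g,read_state()['grip_width']*87)
z=g[0][2]+.032
for q in(z+.03,z): print(rel(cur(),tgt(.481,.0162,q,.2925)))
E
```

```text
(array([0.4357, 0.1376, 0.0197]), array([ 0.2541, -0.0001, -0.0002])) 59.7478373231211
(array([ 0.0266,  0.2578, -0.124 ]), array([ 0.0001, -0.    , -0.0244]))
(array([ 0.0266,  0.2578, -0.064 ]), array([ 0.0001, -0.    , -0.0244]))
```

Request:
apply_moves(
  motion=[
    [[0,0,-0.06],[0,0,0]],
    [[0,0,-0.14],[0,0,0]],
    [[0.01,0.12,-0.14],[0,0,-0.012]],
    [[0.027,0.22,-0.14],[0,0,-0.024]],
    [[0.027,0.258,-0.14],[0,0,-0.024]],
    [[0.027,0.258,-0.125],[0,0,-0.024]],
    [[0.027,0.258,-0.11],[0,0,-0.024]],
    [[0.027,0.258,-0.09],[0,0,-0.024]],
  ],
)

```text
clock: 9.6
position: [0.4809, 0.0174, 0.228]
tcp_rot: [-3.108, -0.46, 0.0]
wrist_force: [0.1, 0.2, -0.8]
grip_width: 0.683
grasp_force: 30.0
```

Request:
apply_moves(
  motion=[
    [[0,0,0],[0,0,0]],
    [[0,0,0.01],[0,0,0]],
    [[0,0,0.02],[0,0,0]],
    [[0,0,0.026],[0,0,0]],
    [[0,0,0.026],[0,0,0]],
    [[0,0,0.026],[0,0,0]],
  ],
)

```text
clock: 10.35
position: [0.4812, 0.0162, 0.2158]
tcp_rot: [3.108, 0.457, 0.0]
wrist_force: [-0.4, 0.1, 1.9]
grip_width: 0.681
grasp_force: 30.0
```

```bash
python3 - <<'E'
from h import *
g=grasp(); print(g,read_state()['grip_width']*87)
print(rel(cur(),tgt(*g[0],.2,.2925)) if 0 else rel(tgt(.481,.0162,.2,.2925),tgt(.6295,.1245,.2,.04)))
E
```

```text
(array([0.4813, 0.0162, 0.0518]), array([ 0.2917, -0.0002, -0.0001])) 59.271707628239334
(array([ 0.3468, -0.1218, -0.    ]), array([ 0.    , -0.    ,  0.1607]))
```

Request:
apply_moves(
  motion=[
    [[0,0,0],[0,0,0]],
    [[0,0,0],[0,0,0]],
    [[0,0,0],[0,0,0]],
    [[0,0,-0.02],[0,0,0]],
    [[0,0,-0.1],[0,0,0]],
    [[0,0,-0.2],[0,0,0]],
    [[0,0,-0.3],[0,0,0]],
    [[0,0,-0.3],[0,0,0]],
  ],
  claw=1,
)

```text
clock: 11.35
position: [0.4821, 0.0167, 0.37]
tcp_rot: [3.106, 0.457, 0.011]
wrist_force: [-0.3, -0.5, -0.7]
grip_width: 0.998
grasp_force: 0.0
```

Request:
apply_moves(
  motion=[
    [[0,0,0],[0,0,0]],
    [[0,0,0],[0,0,0]],
    [[0,0,0],[0,0,0]],
  ],
)

```text
clock: 11.72
position: [0.481, 0.0162, 0.3648]
tcp_rot: [-3.108, -0.457, 0.002]
wrist_force: [-0.2, 0.1, 0.9]
grip_width: 1.0
grasp_force: 0.0
```

```bash
python3 - <<'E'
from h import *
print(grasp())
d=shot('wrist','w5')
for o in rect(d,'blue',.040)[:1]: print(*o)
for o in rect(d,'green',.032)[:2]: print(*o)
E
```

```text
(array([0.4807, 0.0162, 0.2008]), array([0.292 , 0.0016, 0.0003]))
[0.4813 0.017 ] 0.29037613827062203 [93.7001 58.929 ] [320.0688 184.3875]
```

Request:
apply_moves(
  motion=[
    [[0.1,-0.035,0],[0,0,0.05]],
    [[0.2,-0.07,0],[0,0,0.1]],
    [[0.3,-0.105,0],[0,0,0.16]],
    [[0.347,-0.122,0],[0,0,0.161]],
    [[0.347,-0.122,0],[0,0,0.161]],
    [[0.347,-0.122,0],[0,0,0.161]],
    [[0.347,-0.122,0],[0,0,0.161]],
  ],
)

```text
clock: 12.65
position: [0.6295, 0.1237, 0.3658]
tcp_rot: [3.14, 0.06, 0.0]
wrist_force: [0.4, 0.1, -0.3]
grip_width: 1.005
grasp_force: 0.0
```

```bash
python3 - <<'E'
from h import *
print(grasp())
d=shot('wrist','w6')
o=rect(d,'terra',.008)[0]; print(*o)
for z in(.04,.0195): print(rel(cur(),tgt(*o[0],z,o[1])))
E
```

```text
(array([0.6295, 0.1236, 0.2018]), array([ 0.038 , -0.0001, -0.0008]))
[0.6284 0.1288] -0.0056352488666071565 [95.3091 59.3533] [314.6952 178.3938]
(array([-0.0019, -0.0105,  0.3239]), array([ 0.0005, -0.0002,  0.0278]))
(array([-0.0019, -0.0106,  0.3649]), array([ 0.0005, -0.0002,  0.0278]))
```

View pics/w6.png

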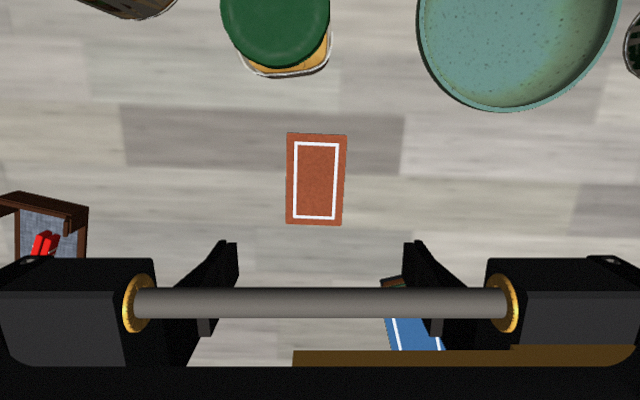

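Wrist view: terracotta coaster at (316,179), the green-lidded jar behind it at (275,35), well clear, and the holder corner at lower left.

Request:
apply_moves(
  motion=[
    [[-0.002,-0.011,0.1],[0,0,0.028]],
    [[-0.002,-0.011,0.2],[0,0,0.028]],
    [[-0.002,-0.011,0.3],[0,0,0.028]],
    [[-0.002,-0.011,0.33],[0,0,0.028]],
    [[-0.002,-0.011,0.345],[0,0,0.028]],
    [[-0.002,-0.011,0.355],[0,0,0.028]],
    [[-0.002,-0.011,0.364],[0,0,0.028]],
    [[-0.002,-0.011,0.364],[0,0,0.028]],
  ],
)

```text
clock: 13.7
position: [0.6288, 0.13, 0.1841]
tcp_rot: [3.141, -0.008, 0.001]
wrist_force: [0.2, 0.2, 0.4]
grip_width: 0.999
grasp_force: 0.0
```

Request:
apply_moves(
  motion=[
    [[0,0,0],[0,0,0]],
    [[0,0,0],[0,0,0]],
    [[0,0,0],[0,0,0]],
    [[0,0,0],[0,0,0]],
    [[0,0,0],[0,0,0]],
    [[0,0,0],[0,0,0]],
  ],
  claw=-1,
)

```text
clock: 14.45
position: [0.6286, 0.13, 0.1838]
tcp_rot: [3.141, -0.008, 0.0]
wrist_force: [-0.4, -0.3, 0.3]
grip_width: 0.686
grasp_force: 30.0
```

```bash
python3 - <<'E'
from h import *
g=grasp(); print(g,read_state()['grip_width']*87)
z=g[0][2]+.040
for q in(z+.03,z): print(rel(cur(),tgt(.4813,.0165,q,.291)))
E
```

```text
(array([0.6286, 0.1299, 0.0198]), array([-0.0051, -0.0001, -0.0001])) 59.663773044498164
(array([-0.2935,  0.2284, -0.14  ]), array([ 0.0001, -0.0001, -0.1885]))
(array([-0.2935,  0.2284, -0.08  ]), array([ 0.0001, -0.0001, -0.1885]))
```

Request:
apply_moves(
  motion=[
    [[0,0,-0.08],[0,0,0]],
    [[-0.02,0.02,-0.15],[0,0,-0.02]],
    [[-0.1,0.08,-0.16],[0,0,-0.07]],
    [[-0.18,0.14,-0.16],[0,0,-0.12]],
    [[-0.26,0.2,-0.16],[0,0,-0.17]],
    [[-0.293,0.228,-0.16],[0,0,-0.189]],
    [[-0.293,0.228,-0.15],[0,0,-0.189]],
    [[-0.293,0.228,-0.13],[0,0,-0.189]],
  ],
)

```text
clock: 15.45
position: [0.4822, 0.0172, 0.2486]
tcp_rot: [3.108, 0.456, 0.002]
wrist_force: [-0.0, 0.4, -0.6]
grip_width: 0.683
grasp_force: 30.0
```

Request:
apply_moves(
  motion=[
    [[0,0,0.015],[0,0,0]],
    [[0,0,0.025],[0,0,0]],
    [[0,0,0.035],[0,0,0]],
    [[0,0,0.043],[0,0,0]],
    [[0,0,0.05],[0,0,0]],
    [[0,0,0.05],[0,0,0]],
    [[0,0,0.05],[0,0,0]],
  ],
)

```text
clock: 16.32
position: [0.4815, 0.0167, 0.2237]
tcp_rot: [3.108, 0.457, 0.0]
wrist_force: [0.0, -0.2, -0.5]
grip_width: 0.683
grasp_force: 30.0
```

```bash
python3 - <<'E'
from h import *
g=grasp(); print(g,read_state()['grip_width']*87)
E
```

```text
(array([0.4816, 0.0166, 0.0597]), array([ 0.2917, -0.0002, -0.0001])) 59.42685370918017
```

Request:
apply_moves(
  motion=[
    [[0,0,0],[0,0,0]],
    [[0,0,0],[0,0,0]],
    [[0,0,0],[0,0,0]],
    [[0,0,-0.02],[0,0,0]],
    [[0,0,-0.1],[0,0,0]],
    [[0,0,-0.2],[0,0,0]],
    [[0,0,-0.28],[0,0,0]],
    [[0,0,-0.28],[0,0,0]],
  ],
  claw=1,
)

```text
clock: 17.32
position: [0.4823, 0.0172, 0.3672]
tcp_rot: [3.106, 0.457, 0.009]
wrist_force: [0.3, 0.2, -0.9]
grip_width: 0.998
grasp_force: 0.0
```

Request:
apply_moves(
  motion=[
    [[0,0,0],[0,0,0]],
    [[0,0,0],[0,0,0]],
    [[0,0,0],[0,0,0]],
  ],
)

```text
clock: 17.7
position: [0.4813, 0.0167, 0.3629]
tcp_rot: [-3.108, -0.457, 0.002]
wrist_force: [-0.0, 0.1, -0.4]
grip_width: 1.003
grasp_force: 0.0
```

```bash
python3 - <<'E'
from h import *
print(grasp())
d=shot('wrist','w7')
for o in rect(d,'terra',.048,(200,80,440,270))[:1]: print(*o)
t=shot('top','t2')
for o in rect(t,'red',.02,(140,160,250,260),3): print(*o)
crop('w7',220,100,420,260,4,'c3')
# travel to above holder
print(rel(cur(),tgt(.525,.41,.23,-.2)))
E
```

```text
(array([0.4811, 0.0168, 0.1989]), array([0.292 , 0.0014, 0.0004]))
[0.4814 0.0174] 0.2897090829965845 [94.9115 59.3663] [320.2879 187.3818]
[0.5611 0.5414] -0.4575669613713016 [91.7442 21.1207] [170.9692 212.0615]
[0.5297 0.4201] -0.4273035311129414 [67.0382 13.4281] [210.1818 221.0227]
(array([ 0.3098, -0.7281, -0.0614]), array([-0.0002,  0.0006,  0.3132]))
```

View pics/c3.png

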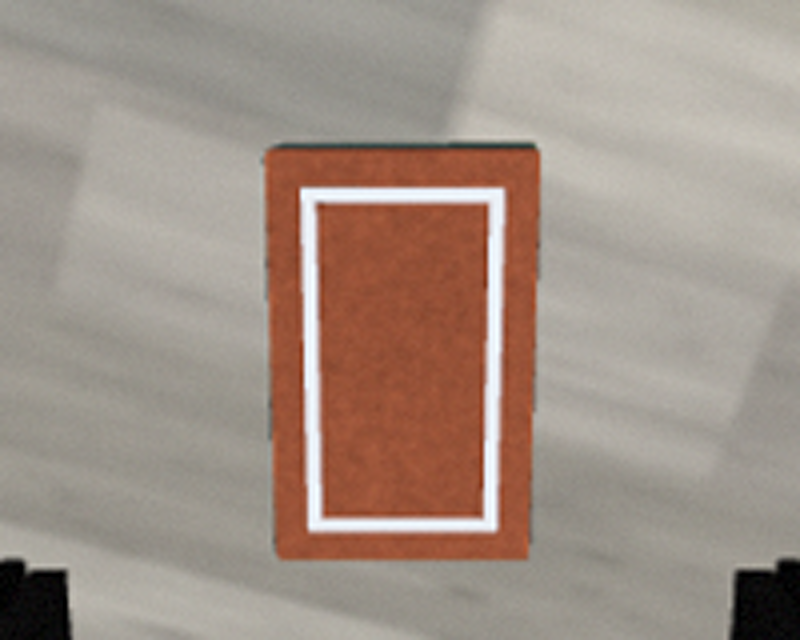

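The pile is square (terracotta on top, all edges within about 1 mm). The holder has been knocked meanwhile: its clip is now at top-view (210,221) instead of (213,214). I'll look at it from close up.

Request:
apply_moves(
  motion=[
    [[0.1,-0.2,-0.06],[0,0,0.1]],
    [[0.15,-0.32,-0.06],[0,0,0.2]],
    [[0.2,-0.44,-0.06],[0,0,0.3]],
    [[0.25,-0.56,-0.06],[0,0,0.313]],
    [[0.31,-0.66,-0.06],[0,0,0.313]],
    [[0.31,-0.728,-0.06],[0,0,0.313]],
    [[0.31,-0.728,-0.06],[0,0,0.313]],
    [[0.31,-0.728,-0.06],[0,0,0.313]],
  ],
)

```text
clock: 18.8
position: [0.5256, 0.4108, 0.3926]
tcp_rot: [3.124, -0.314, -0.001]
wrist_force: [1.0, -0.5, -0.8]
grip_width: 1.0
grasp_force: 0.0
```

Request:
apply_moves(
  motion=[
    [[0,0,0],[0,0,0]],
    [[0,0,0],[0,0,0]],
  ],
)

```text
clock: 19.05
position: [0.525, 0.4101, 0.3931]
tcp_rot: [3.125, -0.312, -0.0]
wrist_force: [-0.1, -1.2, -0.1]
grip_width: 0.999
grasp_force: 0.0
```

```bash
python3 - <<'E'
from h import *
print(grasp())
d=shot('wrist','w8')
for o in rect(d,'red',.022)[:3]: print(*o)
E
```

```text
(array([0.525 , 0.4099, 0.2291]), array([-0.1991,  0.0003, -0.0011]))
[0.5596 0.5446] -0.43183982655572795 [97.5916 21.7987] [188.069  167.0493]
[0.5302 0.4224] -0.4484434375298809 [69.4264 15.5362] [307.4718 172.6901]
```

View pics/w8.png

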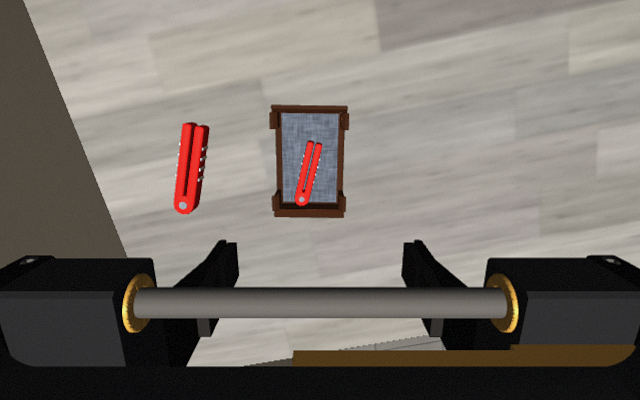

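Wrist view: holder at (310,161) with the target clip at (307,173), measured 69 mm long. The look-alike at (190,168) measures 98 mm, so it stays. The notches are free on both sides.

```bash
python3 - <<'E'
from h import *
for z in(.07,.027): print(rel(cur(),tgt(.5356,.4198,z,-.445)))
a=tgt(.5356,.4198,.027,-.445)
# via to basket: above
print(rel(tgt(.5356,.4198,.2,-.445),tgt(.5,.0,.22,-.2)), rel(tgt(.5,.0,.22,-.2),tgt(.5,-.36,.22,0)))
E
```

```text
(array([ 0.0151, -0.0254,  0.3183]), array([0.0007, 0.    , 0.1554]))
(array([ 0.0151, -0.0255,  0.4043]), array([0.0007, 0.    , 0.1554]))
(array([ 0.2971,  0.7885, -0.04  ]), array([ 0.   ,  0.   , -0.156])) (array([0.143 , 0.7056, 0.    ]), array([ 0.    ,  0.    , -0.1273]))
```

Request:
apply_moves(
  motion=[
    [[0.015,-0.025,0.1],[0,0,0.08]],
    [[0.015,-0.025,0.2],[0,0,0.155]],
    [[0.015,-0.025,0.29],[0,0,0.155]],
    [[0.015,-0.025,0.32],[0,0,0.155]],
    [[0.015,-0.025,0.35],[0,0,0.155]],
    [[0.015,-0.025,0.38],[0,0,0.155]],
    [[0.015,-0.025,0.398],[0,0,0.155]],
    [[0.015,-0.025,0.404],[0,0,0.155]],
  ],
  claw=-0.2,
)

```text
clock: 20.1
position: [0.5355, 0.4203, 0.1917]
tcp_rot: [-3.064, 0.692, 0.001]
wrist_force: [0.0, -0.1, -0.0]
grip_width: 0.407
grasp_force: 0.0
```

Request:
apply_moves(
  motion=[
    [[0,0,0],[0,0,0]],
    [[0,0,0],[0,0,0]],
    [[0,0,0],[0,0,0]],
    [[0,0,0],[0,0,0]],
    [[0,0,0],[0,0,0]],
    [[0,0,0],[0,0,0]],
  ],
  claw=-1,
)

```text
clock: 20.85
position: [0.5352, 0.4208, 0.1922]
tcp_rot: [-3.064, 0.69, -0.001]
wrist_force: [-1.0, -0.6, 5.7]
grip_width: 0.182
grasp_force: 30.0
```

```bash
python3 - <<'E'
from h import *
g=grasp(); print(g,read_state()['grip_width']*87)
print(rel(tgt(*g[0][:2],.2,-.445),tgt(.5,-.03,.2,-.2)))
E
```

```text
(array([0.5353, 0.4209, 0.0282]), array([-0.4433, -0.0005,  0.0005])) 15.837583811609905
(array([0.3245, 0.8444, 0.    ]), array([ 0.   ,  0.   , -0.156]))
```

Request:
apply_moves(
  motion=[
    [[0,0,-0.05],[0,0,0]],
    [[0,0,-0.12],[0,0,0]],
    [[0,0,-0.22],[0,0,0]],
    [[0,0,-0.34],[0,0,0]],
    [[0,0,-0.34],[0,0,0]],
    [[0,0,-0.34],[0,0,0]],
  ],
)

```text
clock: 21.6
position: [0.5348, 0.4207, 0.361]
tcp_rot: [3.064, -0.69, -0.001]
wrist_force: [0.6, -1.0, -1.1]
grip_width: 0.177
grasp_force: 30.0
```

```bash
python3 - <<'E'
from h import *
g=grasp(); print(g,read_state()['grip_width']*87)
d=shot('wrist','w9'); t=shot('top','t3')
for o in rect(d,'red',.2)[:3]: print(*o)
for o in rect(t,'red',.02,(140,160,250,260),3): print(*o)
A=cv2.resize(cv2.imread('pics/t3.png')[170:270,430:550],None,fx=3.2,fy=3.2,interpolation=cv2.INTER_CUBIC)
B=cv2.imread('pics/w9.png')[:320,:400]
cv2.imwrite('pics/c4.png',np.hstack([A,B]))
E
```

```text
(array([0.5347, 0.4207, 0.197 ]), array([-0.4431,  0.0006, -0.0004])) 15.366047582510264
[0.548  0.4135] -0.4446622814141872 [39.4734 15.2246] [319.9954 245.8894]
[0.5859 0.4557] -0.4322347733453862 [41.7738  9.6354] [195.7453 210.3019]
```

View pics/c4.png

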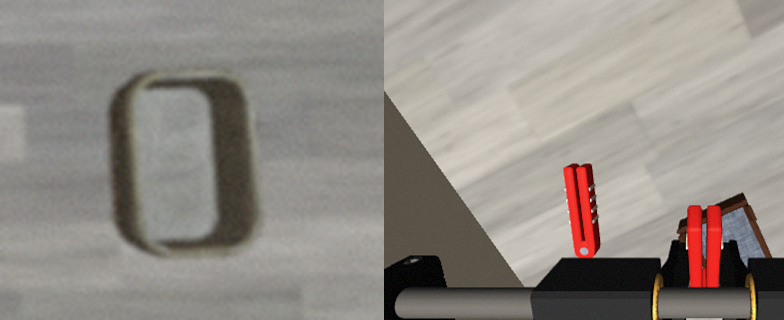

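Left, the top crop: the basket is unmoved, rim centre at about (488,221). Right, the wrist view: the clip is held between the fingers.

```bash
python3 - <<'E'
from h import *
d=load('t3'); print(p2w(d,488.1,220.9,.073))
v=tgt(.52,-.03,.2,-.2); print(rel(cur(),v)); b=p2w(d,488.1,220.9,.073)
print(rel(v,tgt(b[0],b[1],.2,0)))
E
```

```text
[ 0.5154 -0.4101  0.073 ]
(array([ 0.36  ,  0.8267, -0.0066]), array([ 0.0015,  0.0008, -0.1549]))
(array([0.1419, 0.7468, 0.    ]), array([ 0.    ,  0.    , -0.1273]))
```

Request:
apply_moves(
  motion=[
    [[0.05,0.1,-0.007],[0,0,-0.02]],
    [[0.1,0.2,-0.007],[0,0,-0.04]],
    [[0.15,0.32,-0.007],[0,0,-0.06]],
    [[0.2,0.44,-0.007],[0,0,-0.08]],
    [[0.25,0.56,-0.007],[0,0,-0.1]],
    [[0.3,0.68,-0.007],[0,0,-0.13]],
    [[0.36,0.78,-0.007],[0,0,-0.155]],
    [[0.36,0.827,-0.007],[0,0,-0.155]],
  ],
)

```text
clock: 22.7
position: [0.5197, -0.034, 0.3643]
tcp_rot: [3.124, -0.32, -0.002]
wrist_force: [-0.2, 0.1, -0.1]
grip_width: 0.174
grasp_force: 30.0
```

Request:
apply_moves(
  motion=[
    [[0.02,0.12,0],[0,0,-0.02]],
    [[0.04,0.24,0],[0,0,-0.04]],
    [[0.06,0.36,0],[0,0,-0.06]],
    [[0.09,0.48,0],[0,0,-0.09]],
    [[0.12,0.6,0],[0,0,-0.127]],
    [[0.142,0.7,0],[0,0,-0.127]],
    [[0.142,0.747,0],[0,0,-0.127]],
    [[0.142,0.747,0],[0,0,-0.127]],
  ],
)

```text
clock: 23.7
position: [0.5142, -0.4122, 0.3637]
tcp_rot: [3.141, -0.007, -0.005]
wrist_force: [-0.6, 0.1, -0.1]
grip_width: 0.178
grasp_force: 30.0
```

Request:
apply_moves(
  motion=[
    [[0,0,0],[0,0,0]],
    [[0,0,0],[0,0,0]],
  ],
)

```text
clock: 23.95
position: [0.5165, -0.4088, 0.3649]
tcp_rot: [-3.141, -0.003, -0.0]
wrist_force: [0.1, 0.5, -0.3]
grip_width: 0.175
grasp_force: 30.0
```

```bash
python3 - <<'E'
from h import *
print(grasp(),read_state()['grip_width']*87)
print(rel(cur(),tgt(.5154,-.4101,.045,0)))
d=shot('wrist','w10')
E
```

```text
(array([ 0.5165, -0.4086,  0.2009]), array([ 0.0017, -0.0001,  0.0009])) 15.203506569393465
(array([-0.0022,  0.0029,  0.3119]), array([-0.0006, -0.0001,  0.0011]))
```

View pics/w10.png

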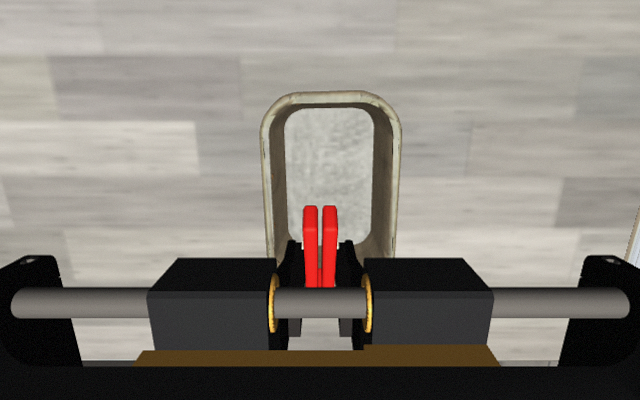

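Wrist view: the basket opening is under the clip, its centre about 9 mm right of the tool axis (rim columns 262–400). I'll shift slightly that way, lower and release.

Request:
apply_moves(
  motion=[
    [[-0.002,0.015,0.1],[0,0,0]],
    [[-0.002,0.015,0.18],[0,0,0]],
    [[-0.002,0.015,0.25],[0,0,0]],
    [[-0.002,0.015,0.29],[0,0,0]],
    [[-0.002,0.015,0.31],[0,0,0]],
    [[-0.002,0.015,0.31],[0,0,0]],
  ],
)

```text
clock: 24.75
position: [0.5149, -0.4177, 0.2105]
tcp_rot: [3.141, -0.0, 0.0]
wrist_force: [-0.2, 0.3, 0.0]
grip_width: 0.179
grasp_force: 30.0
```

Request:
apply_moves(
  motion=[
    [[0,0,0],[0,0,0]],
    [[0,0,0],[0,0,0]],
    [[0,0,0],[0,0,0]],
    [[0,0,-0.02],[0,0,0]],
    [[0,0,-0.12],[0,0,0]],
    [[0,0,-0.24],[0,0,0]],
    [[0,0,-0.34],[0,0,0]],
    [[0,0,-0.34],[0,0,0]],
  ],
  claw=-0.1,
)

```text
clock: 25.75
position: [0.5147, -0.4188, 0.3856]
tcp_rot: [3.137, -0.001, 0.01]
wrist_force: [-0.7, -0.6, -0.6]
grip_width: 0.451
grasp_force: 0.0
```

```bash
python3 - <<'E'
from h import *
print(grasp(),read_state()['grip_width']*87)
d=shot('wrist','w11'); t=shot('top','t4')
print([o for o in rect(d,'red',.02)[:2]])
v=tgt(.52,.0,.22,0); print(rel(cur(),v)); print(rel(v,tgt(.515,.41,.22,-.2)))
E
```

```text
(array([ 0.5158, -0.4195,  0.2216]), array([-0.0008, -0.0065, -0.0044])) 39.19439077991537
[(array([ 0.5197, -0.4181]), np.float64(0.0020663972742487324), array([67.9966, 14.8765]), array([318.1164, 173.226 ]))]
(array([ 0.0104, -0.8355, -0.0065]), array([ 0.0002, -0.0007, -0.0003]))
(array([-0.01, -0.82, -0.  ]), array([ 0.    , -0.    ,  0.1273]))
```

The clip lies in the basket at (.520,-.418). Next I'll measure the emptied holder.

Request:
apply_moves(
  motion=[
    [[0.01,-0.12,0],[0,0,0]],
    [[0.01,-0.24,0],[0,0,0]],
    [[0.01,-0.36,0],[0,0,0]],
    [[0.01,-0.48,0],[0,0,0]],
    [[0.01,-0.6,0],[0,0,0]],
    [[0.01,-0.72,0],[0,0,0]],
    [[0.01,-0.82,0],[0,0,0]],
    [[0.01,-0.835,0],[0,0,0]],
  ],
  claw=1,
)

```text
clock: 26.85
position: [0.5194, 0.004, 0.379]
tcp_rot: [-3.141, -0.01, 0.003]
wrist_force: [0.5, -1.4, -0.7]
grip_width: 0.998
grasp_force: 0.0
```

Request:
apply_moves(
  motion=[
    [[0,-0.12,0],[0,0,0.02]],
    [[0,-0.24,0],[0,0,0.04]],
    [[0,-0.36,0],[0,0,0.07]],
    [[0,-0.48,0],[0,0,0.1]],
    [[-0.01,-0.6,0],[0,0,0.127]],
    [[-0.01,-0.72,0],[0,0,0.127]],
    [[-0.01,-0.8,0],[0,0,0.127]],
    [[-0.01,-0.82,0],[0,0,0.127]],
  ],
)

```text
clock: 27.85
position: [0.5143, 0.4121, 0.3782]
tcp_rot: [3.124, -0.309, -0.003]
wrist_force: [-0.8, 0.1, 0.3]
grip_width: 1.005
grasp_force: 0.0
```

Request:
apply_moves(
  motion=[
    [[0,0,0],[0,0,0]],
    [[0,0,0],[0,0,0]],
  ],
)

```text
clock: 28.1
position: [0.516, 0.4077, 0.3801]
tcp_rot: [3.125, -0.318, 0.0]
wrist_force: [0.6, -0.4, 0.6]
grip_width: 0.997
grasp_force: 0.0
```

```bash
python3 - <<'E'
from h import *
print(grasp())
d=shot('wrist','w12')
crop('w12',210,70,410,220,4,'c5')
E
```

```text
(array([0.516 , 0.4075, 0.2161]), array([-0.2026, -0.0002, -0.001 ]))
```

View pics/c5.png

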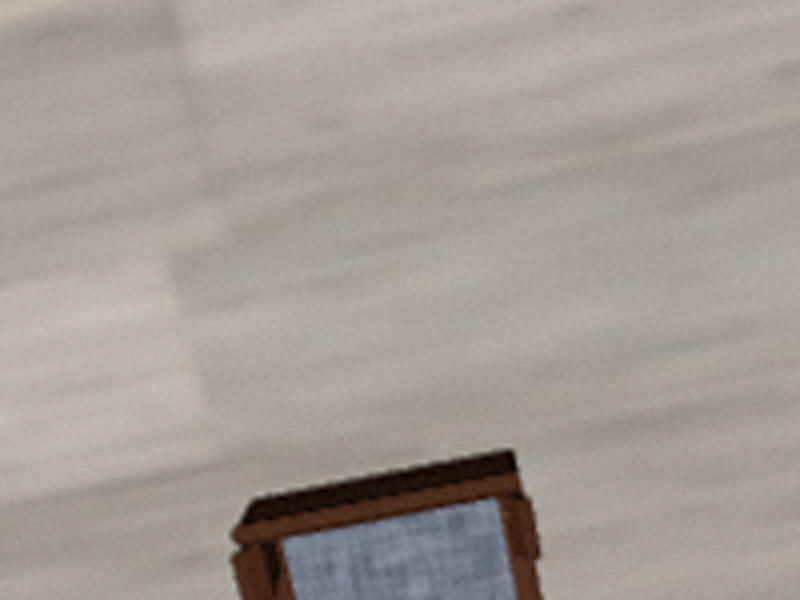

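The holder has been knocked toward the robot and turned by about 11°. I'll back off and look again.

Request:
apply_moves(
  motion=[
    [[-0.06,0,0],[0,0,-0.06]],
    [[-0.11,0,0],[0,0,-0.127]],
    [[-0.11,0,0],[0,0,-0.127]],
    [[-0.11,0,0],[0,0,-0.127]],
    [[-0.11,0,0],[0,0,-0.127]],
  ],
)

```text
clock: 28.78
position: [0.4621, 0.4198, 0.3802]
tcp_rot: [3.141, -0.005, 0.001]
wrist_force: [1.2, 0.3, 0.2]
grip_width: 0.997
grasp_force: 0.0
```

```bash
python3 - <<'E'
from h import *
print(grasp())
d=shot('wrist','w13'); t=shot('top','t5')
crop('w13',200,60,440,240,3,'c6')
E
```

```text
(array([0.4622, 0.4198, 0.2162]), array([-0.003 , -0.0006, -0.0004]))
```

View pics/c6.png

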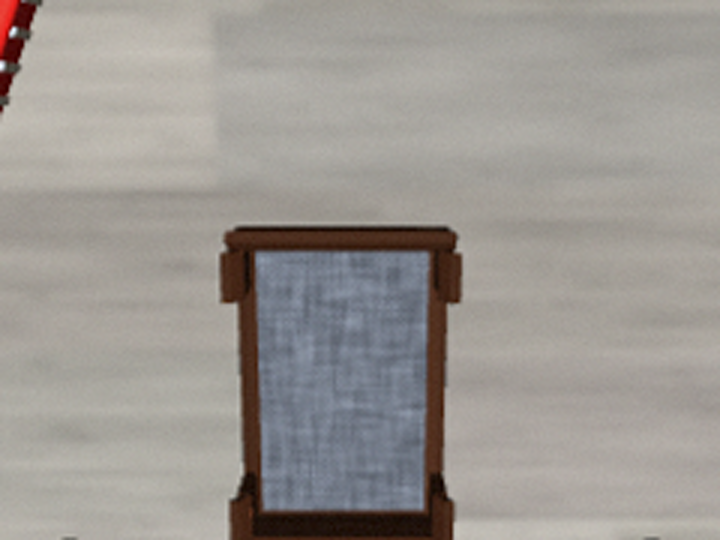

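The crop shows the empty holder, now nearly aligned with the tool: floor edges at crop columns about 257–430 and rows 250–511, with the near floor edge truly visible.

```bash
python3 - <<'E'
from h import *
d=load('w13'); f=lambda u,v,z:p2w(d,200+u/3,60+v/3,z)
print('near floor edge',f(259,511,.006),f(429,511,.006),'-> xc',f(345,511,.006)[0]+.0505)
print('far rim inner',f(255,250,.036),f(431,250,.036),'-> xc',f(345,250,.036)[0]-.0545)
print('far rim outer',f(230,232,.036),f(456,232,.036),'-> xc',f(345,232,.036)[0]-.06)
print('post L/R far top', f(221,252,.036),f(461,252,.036)); print('post near',f(231,502,.036),f(453,502,.036))
print('floor sides', [(f(a,v,.006)[:2],f(b,v,.006)[:2]) for a,b,v in[(255,320,320),(257,430,320),(259,429,450)]][1:])
E
```

```text
near floor edge [0.4008 0.4578 0.006 ] [0.4006 0.3942 0.006 ] -> xc 0.45121041053562594
far rim inner [0.5014 0.4528 0.036 ] [0.5012 0.3971 0.036 ] -> xc 0.44680213207745645
far rim outer [0.5071 0.4605 0.036 ] [0.5068 0.3893 0.036 ] -> xc 0.4469312436147364
post L/R far top [0.5008 0.4636 0.036 ] [0.5005 0.3875 0.036 ]
post near [0.4161 0.464  0.036 ] [0.4158 0.3882 0.036 ]
floor sides [(array([0.4732, 0.4561]), array([0.4729, 0.3949])), (array([0.4249, 0.457 ]), array([0.4246, 0.3946]))]
```

Request:
apply_moves(
  motion=[
    [[-0.1,-0.011,0],[0,0,0]],
    [[-0.184,-0.011,0],[0,0,0]],
    [[-0.184,-0.011,0],[0,0,0]],
    [[-0.184,-0.011,0],[0,0,0]],
    [[-0.184,-0.011,0],[0,0,0]],
    [[-0.184,-0.011,0],[0,0,0]],
  ],
)

```text
clock: 29.62
position: [0.37, 0.4259, 0.38]
tcp_rot: [3.141, -0.003, 0.0]
wrist_force: [0.2, 0.3, 0.8]
grip_width: 1.003
grasp_force: 0.0
```

```bash
python3 - <<'E'
from h import *
print(grasp())
d=shot('wrist','w14'); print(d['cam_to_world'][:3,3], w2p(d,[.449,.4255,.006]))
h=cv2.cvtColor(d['color'],cv2.COLOR_RGB2HSV)
u,v=map(int,w2p(d,[.449,.4255,.006]))
print(h[v,u-60:u+61:4].tolist()); print(h[v-75:v+76:5,u].tolist())
crop('w14',max(u-90,0),max(v-95,0),u+90,v+95,3,'c7')
E
```

```text
(array([0.37  , 0.4258, 0.216 ]), array([-0.0018, -0.0003, -0.0005]))
[0.4491 0.4256 0.3596] [319.9993  99.3219]
[[17, 13, 179], [23, 13, 177], [22, 16, 175], [24, 14, 176], [27, 15, 175], [23, 13, 172], [9, 108, 78], [8, 158, 76], [108, 36, 140], [111, 37, 143], [110, 37, 143], [109, 38, 147], [107, 36, 133], [110, 42, 144], [110, 40, 147], [111, 40, 146], [112, 39, 149], [109, 44, 144], [111, 39, 137], [107, 42, 128], [109, 40, 141], [110, 37, 139], [110, 41, 131], [10, 170, 81], [12, 186, 70], [14, 18, 159], [16, 21, 158], [16, 17, 161], [16, 21, 158], [13, 19, 164], [16, 18, 160]]
[[20, 15, 157], [11, 54, 118], [8, 163, 61], [9, 182, 42], [9, 174, 69], [113, 36, 150], [109, 40, 140], [109, 42, 145], [108, 41, 150], [111, 39, 130], [106, 40, 140], [111, 41, 125], [110, 37, 150], [104, 42, 135], [109, 43, 141], [111, 40, 146], [109, 42, 147], [108, 40, 127], [109, 42, 134], [110, 40, 134], [108, 42, 141], [108, 38, 149], [112, 42, 141], [111, 40, 135], [110, 39, 144], [11, 188, 38], [10, 186, 78], [11, 188, 72], [20, 17, 180], [22, 15, 186], [17, 20, 181]]
```

View pics/c7.png

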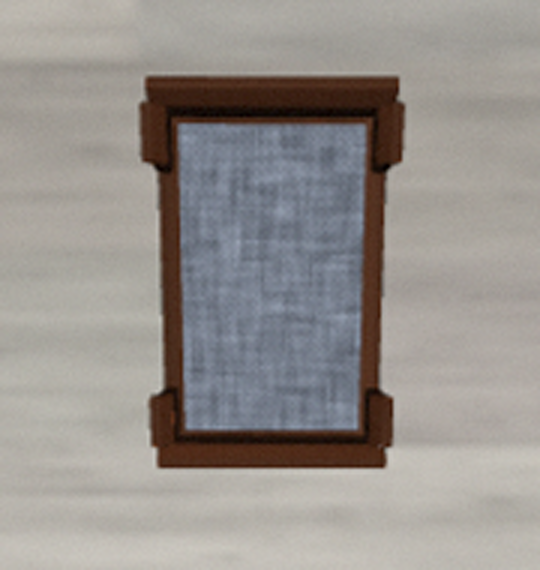

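Crop, with the camera straight above: outer rim rows 76–467, posts columns 140–405 (far) and 150–393 (near), floor patch columns 178–366 and rows 122–432. This view is symmetric, so the midpoints give the centre.

```bash
python3 - <<'E'
from h import *
d=load('w14'); f=lambda u,v,z:p2w(d,230+u/3,4+v/3,z)[:2]
for n,z in(('rim',.036),('mid',.03)):
    print(n,[f(u,v,z) for u,v in((146,77),(399,77),(158,467),(387,467))], 'posts',[f(u,v,z) for u,v in((140,103),(405,103),(150,445),(393,445))])
print('floor',[f(u,v,.006) for u,v in((177,122),(367,122),(183,432),(361,432))])
E
```

```text
rim [array([0.5068, 0.4611]), array([0.5065, 0.3881]), array([0.3936, 0.4616]), array([0.3933, 0.3881])] posts [array([0.4999, 0.4631]), array([0.4997, 0.3861]), array([0.4006, 0.4639]), array([0.4004, 0.3864])]
mid [array([0.5078, 0.4617]), array([0.5076, 0.3874]), array([0.3925, 0.4623]), array([0.3923, 0.3874])] posts [array([0.5009, 0.4638]), array([0.5006, 0.3854]), array([0.3997, 0.4647]), array([0.3995, 0.3857])]
floor [array([0.4991, 0.455 ]), array([0.4989, 0.3944]), array([0.4006, 0.4559]), array([0.4004, 0.3941])]
```

```bash
cat >> h.py <<'E'
def hold(t):
    """rough holder centre from top view: floor patch centroid"""
    h=cv2.cvtColor(np.array(t['color']),cv2.COLOR_RGB2HSV)[170:280,150:270]
    m=cv2.inRange(h,(98,25,60),(125,120,190)); m=cv2.morphologyEx(m,cv2.MORPH_OPEN,np.ones((3,3)))
    n,l,s,c=cv2.connectedComponentsWithStats(m); i=1+np.argmax(s[1:,4]); return p2w(t,c[i][0]+150,c[i][1]+170,.006)[:2],s[i,4]
E
python3 - <<'E'
from h import *
for n in('top','t2','t3','t4','t5'): print(n,*hold(load(n)))
v=tgt(.4813,.017,.14,.2905); print(rel(cur(),v)); print(rel(v,tgt(.4813,.0165,.045,.2905)))
E
```

```text
top [0.5299 0.4079] 247
t2 [0.5527 0.4106] 343
t3 [0.4433 0.4202] 414
t4 [0.4529 0.4254] 559
t5 [0.4531 0.4031] 122
(array([0.2242, 0.8176, 0.1524]), array([ 0.0003, -0.0001, -0.1859]))
(array([-0.0003,  0.001 ,  0.19  ]), array([0., 0., 0.]))
```

Request:
apply_moves(
  motion=[
    [[0.03,0.12,0],[0,0,-0.03]],
    [[0.07,0.24,0.02],[0,0,-0.06]],
    [[0.1,0.36,0.04],[0,0,-0.09]],
    [[0.14,0.48,0.04],[0,0,-0.12]],
    [[0.18,0.6,0.04],[0,0,-0.15]],
    [[0.21,0.72,0.04],[0,0,-0.186]],
    [[0.224,0.8,0.04],[0,0,-0.186]],
    [[0.224,0.818,0.04],[0,0,-0.186]],
  ],
)

```text
clock: 30.68
position: [0.4813, 0.0139, 0.3604]
tcp_rot: [3.109, 0.448, 0.001]
wrist_force: [-0.3, 0.9, -0.0]
grip_width: 1.002
grasp_force: 0.0
```

Request:
apply_moves(
  motion=[
    [[0,0,0],[0,0,0]],
    [[0,0,0],[0,0,0]],
  ],
)

```text
clock: 30.92
position: [0.4809, 0.0187, 0.3601]
tcp_rot: [-3.108, -0.46, 0.0]
wrist_force: [0.4, 0.1, -0.1]
grip_width: 1.002
grasp_force: 0.0
```

```bash
python3 - <<'E'
from h import *
print(grasp())
d=shot('wrist','w15')
for o in rect(d,'terra',.048,(200,80,440,270))[:1]: print(*o)
for z in (.09,.045): print(rel(cur(),tgt(.4813,.0165,z,.2905)))
E
```

```text
(array([0.4809, 0.0187, 0.1961]), array([0.2939, 0.0001, 0.    ]))
[0.4813 0.0173] 0.28993761550762676 [95.2406 59.3275] [322.3054 188.5778]
(array([-0.0005,  0.0044,  0.2122]), array([-0.    ,  0.0001,  0.0023]))
(array([-0.0005,  0.0044,  0.3022]), array([-0.    ,  0.0001,  0.0023]))
```

Request:
apply_moves(
  motion=[
    [[0,0.004,0.1],[0,0,0.002]],
    [[0,0.004,0.18],[0,0,0.002]],
    [[0,0.004,0.23],[0,0,0.002]],
    [[0,0.004,0.26],[0,0,0.002]],
    [[0,0.004,0.285],[0,0,0.002]],
    [[0,0.004,0.297],[0,0,0.002]],
    [[0,0.004,0.302],[0,0,0.002]],
    [[0,0.004,0.302],[0,0,0.002]],
  ],
)

```text
clock: 31.98
position: [0.4818, 0.0153, 0.2095]
tcp_rot: [-3.109, -0.452, -0.001]
wrist_force: [0.3, 0.0, 0.3]
grip_width: 0.998
grasp_force: 0.0
```

Request:
apply_moves(
  motion=[
    [[0,0,0],[0,0,0]],
    [[0,0,0],[0,0,0]],
    [[0,0,0],[0,0,0]],
    [[0,0,0],[0,0,0]],
    [[0,0,0],[0,0,0]],
    [[0,0,0],[0,0,0]],
  ],
  claw=-1,
)

```text
clock: 32.72
position: [0.4816, 0.0154, 0.2093]
tcp_rot: [-3.109, -0.452, -0.0]
wrist_force: [-0.8, 0.4, 2.4]
grip_width: 0.688
grasp_force: 30.0
```

```bash
python3 - <<'E'
from h import *
print(grasp(),read_state()['grip_width']*87)
E
```

```text
(array([0.4816, 0.0154, 0.0453]), array([ 0.2888, -0.0001,  0.0001])) 59.83114491518925
```

Request:
apply_moves(
  motion=[
    [[0,0,-0.01],[0,0,0]],
    [[0,0,-0.03],[0,0,0]],
    [[0,0,-0.07],[0,0,0]],
    [[0,0,-0.12],[0,0,0]],
    [[0,0,-0.17],[0,0,0]],
    [[0,0,-0.2],[0,0,0]],
    [[0,0,-0.21],[0,0,0]],
    [[0,0,-0.21],[0,0,0]],
  ],
)

```text
clock: 33.72
position: [0.4814, 0.0153, 0.3139]
tcp_rot: [-3.109, -0.452, 0.0]
wrist_force: [0.2, 0.5, -3.9]
grip_width: 0.685
grasp_force: 30.0
```

```bash
python3 - <<'E'
from h import *
s=read_state(); print(grasp(),s['grip_width']*87,s['wrist_force'])
print(*hold(shot('top','t6')))
print(rel(cur(),tgt(.47,.4243,.16,-.003)))
E
```

```text
(array([0.4814, 0.0153, 0.1499]), array([0.2888, 0.0002, 0.    ])) 59.555256138050076 [ 0.1678  0.4863 -3.8664]
[0.4529 0.4252] 558
(array([ 0.2112, -0.7905, -0.0211]), array([0.0001, 0.0005, 0.1858]))
```

Request:
apply_moves(
  motion=[
    [[0.01,-0.03,-0.02],[0,0,0.01]],
    [[0.03,-0.1,-0.02],[0,0,0.03]],
    [[0.05,-0.18,-0.02],[0,0,0.05]],
    [[0.07,-0.27,-0.02],[0,0,0.07]],
    [[0.1,-0.36,-0.02],[0,0,0.09]],
    [[0.12,-0.45,-0.02],[0,0,0.11]],
    [[0.14,-0.53,-0.02],[0,0,0.13]],
    [[0.16,-0.59,-0.02],[0,0,0.15]],
  ],
)

```text
clock: 34.78
position: [0.4736, 0.3228, 0.3228]
tcp_rot: [3.139, 0.084, -0.002]
wrist_force: [0.4, -0.1, -3.8]
grip_width: 0.687
grasp_force: 30.0
```

```bash
python3 - <<'E'
from h import *
print(grasp(),read_state()['grip_width']*87)
print(rel(cur(),tgt(.45,.4243,.16,-.003)))
E
```

```text
(array([0.4733, 0.3226, 0.1588]), array([ 0.0536,  0.0015, -0.0014])) 59.803563345805316
(array([-0.0362, -0.2052, -0.0027]), array([0.0009, 0.001 , 0.036 ]))
```

Request:
apply_moves(
  motion=[
    [[-0.01,-0.06,0],[0,0,0.01]],
    [[-0.02,-0.12,0],[0,0,0.02]],
    [[-0.03,-0.17,0],[0,0,0.03]],
    [[-0.036,-0.2,0],[0,0,0.036]],
    [[-0.036,-0.205,0],[0,0,0.036]],
    [[-0.036,-0.205,0],[0,0,0.036]],
    [[-0.036,-0.205,0],[0,0,0.036]],
    [[-0.036,-0.205,0],[0,0,0.036]],
  ],
)

```text
clock: 35.78
position: [0.4512, 0.4216, 0.3243]
tcp_rot: [-3.142, 0.007, -0.0]
wrist_force: [0.6, 0.3, -2.1]
grip_width: 0.688
grasp_force: 30.0
```

```bash
python3 - <<'E'
from h import *
g=grasp(); print(g,read_state()['grip_width']*87)
c=cur(); L=.1853; p=.16; H=(.4500,.4241)   # L: TCP to pile underside centre
for z in (.09,.05,.035,.023): print(z,rel(c,tgt(H[0]+.0019,H[1],z,-.003,p,L)))
for z in (.02,.0065): print('flat',z,rel(c,tgt(*H,z,-.003,0,L)))
d=shot('wrist','w16')
for o in rect(d,'terra',g[0][2]-.0213+.024,(150,100,490,330))[:1]: print(*o)
E
```

```text
(array([0.4513, 0.4216, 0.1603]), array([-0.0044, -0.0001,  0.    ])) 59.83283767342637
0.09 (array([-0.0577, -0.005 ,  0.1028]), array([ 0.0001,  0.1018, -0.0009]))
0.05 (array([-0.0578, -0.005 ,  0.1828]), array([ 0.0001,  0.1018, -0.0009]))
0.035 (array([-0.0578, -0.005 ,  0.2128]), array([ 0.0001,  0.1018, -0.0009]))
0.023 (array([-0.0578, -0.005 ,  0.2368]), array([ 0.0001,  0.1018, -0.0009]))
flat 0.02 (array([-0.0025, -0.005 ,  0.238 ]), array([-0.    , -0.0001, -0.0009]))
flat 0.0065 (array([-0.0025, -0.005 ,  0.265 ]), array([-0.    , -0.0001, -0.0009]))
[0.4669 0.4215] -0.005362408012929087 [41.3694 37.5084] [319.9545 243.4909]
```

Request:
apply_moves(
  motion=[
    [[-0.02,-0.003,0.03],[0,0.034,0]],
    [[-0.04,-0.005,0.06],[0,0.068,0]],
    [[-0.058,-0.005,0.09],[0,0.102,0]],
    [[-0.058,-0.005,0.103],[0,0.102,0]],
    [[-0.058,-0.005,0.103],[0,0.102,0]],
    [[-0.058,-0.005,0.103],[0,0.102,0]],
  ],
)

```text
clock: 36.58
position: [0.4227, 0.4247, 0.2734]
tcp_rot: [-3.131, 0.007, -0.252]
wrist_force: [1.3, -0.2, -2.5]
grip_width: 0.685
grasp_force: 30.0
```

```bash
python3 - <<'E'
from h import *
s=read_state(); g=grasp(); print(g,s['grip_width']*87,s['joint_pos'])
c=cur(); L=.1853; p=.16; H=(.4500,.4241)
print('pile origin',c[0]+c[1].apply([0,0,L]))
print(*hold(shot('top','t7')))
for z in (.05,.035,.022): print(z,rel(c,tgt(H[0]+.0019,H[1],z,-.003,p,L)))
E
```

```text
(array([0.4489, 0.4246, 0.1115]), array([-0.0046, -0.1605, -0.0002])) 59.55313102354615 [-1.3849  0.3867  0.5931  1.7646 -0.115   0.9457 -2.3514]
pile origin [0.4523 0.4246 0.0904]
[0.4832 0.4089] 79
0.05 (array([-0.0136,  0.001 ,  0.0797]), array([-0.0002, -0.0003, -0.001 ]))
0.035 (array([-0.0184,  0.001 ,  0.1093]), array([-0.0002, -0.0003, -0.001 ]))
0.022 (array([-0.0226,  0.001 ,  0.135 ]), array([-0.0002, -0.0003, -0.001 ]))
```

Request:
apply_moves(
  motion=[
    [[-0.005,0.001,0.03],[0,0,0]],
    [[-0.01,0.001,0.06],[0,0,0]],
    [[-0.014,0.001,0.08],[0,0,0]],
    [[-0.016,0.001,0.095],[0,0,0]],
    [[-0.018,0.001,0.109],[0,0,0]],
    [[-0.018,0.001,0.109],[0,0,0]],
    [[-0.018,0.001,0.109],[0,0,0]],
  ],
)

```text
clock: 37.5
position: [0.4216, 0.4247, 0.2177]
tcp_rot: [-3.131, 0.005, -0.252]
wrist_force: [0.3, 2.0, -3.1]
grip_width: 0.686
grasp_force: 30.0
```

```bash
python3 - <<'E'
from h import *
s=read_state(); g=grasp(); print(g,s['grip_width']*87,s['wrist_force'])
c=cur(); L=.1853; p=.16; H=(.4500,.4241)
print('pile origin',c[0]+c[1].apply([0,0,L]))
for z in (.028,.022): print(z,rel(c,tgt(H[0]+.0019,H[1],z,-.003,p,L)))
w=shot('wrist','w17'); crop('w17',160,60,480,300,2.4,'c8')
E
```

```text
(array([0.4478, 0.4247, 0.0558]), array([-0.0033, -0.1603,  0.    ])) 59.65062428504627 [ 0.3204  2.0334 -3.0591]
pile origin [0.4512 0.4247 0.0348]
0.028 (array([-0.0006,  0.0009,  0.0136]), array([-0.0003, -0.0002, -0.0002]))
0.022 (array([-0.0026,  0.0009,  0.0254]), array([-0.0003, -0.0002, -0.0002]))
```

View pics/c8.png

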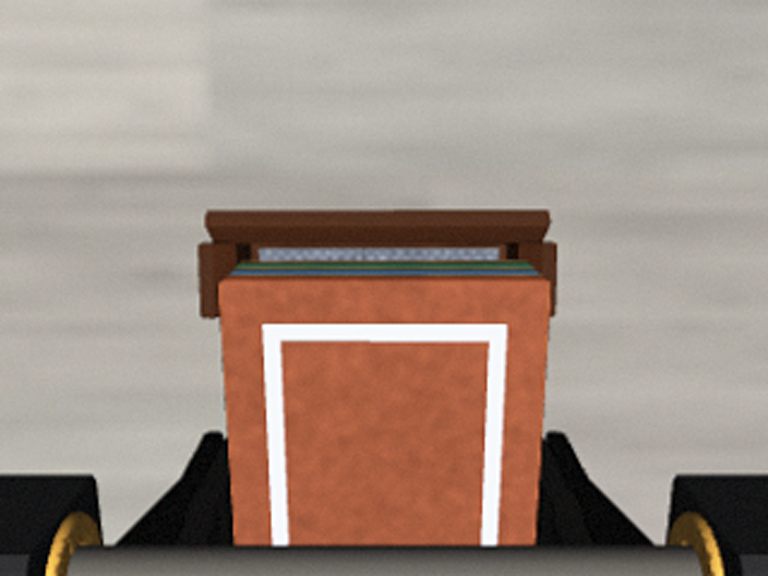

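The wrist crop shows the pile slanted, with its raised end still short of the far wall. The holder rim (columns 206–550) looks centred slightly left of the pile (222–550), so I'll quantify that before lowering.

```bash
python3 - <<'E'
from h import *
d=load('w17'); f=lambda u,v,z:p2w(d,160+u/2.4,60+v/2.4,z)[:2]
print('rim',f(206,212,.036),f(550,211,.036)); print('posts',f(199,245,.036),f(556,245,.036))
c=cur(); o=c[0]; r=c[1]
for z in(-.0213+.024,-.0213):
  for y in(.03,-.03): print('pile far top corner px', (w2p(d,o+r.apply([.048,y,.164-z-0]))-[160,60])*2.4)
# straight edges of the coaster: left/right border at crop row 400
im=cv2.cvtColor(np.array(d['color']),cv2.COLOR_RGB2HSV)
for v in (190,220): 
    row=cv2.inRange(im[v:v+1],(3,110,60),(14,230,255))[0]; i=np.flatnonzero(row[200:440])+200; print(v,i.min(),i.max(),(i.min()+i.max())/2)
for v in (152,156,160): 
    row=cv2.inRange(im[v:v+1],(3,90,20),(16,255,140))[0]; i=np.flatnonzero(row[200:440])+200; print(v,i.min(),i.max(),(i.min()+i.max())/2)
E
```

```text
rim [0.507  0.4621] [0.5069 0.3891]
posts [0.5001 0.4638] [0.4997 0.3877]
pile far top corner px [552.625  276.6136]
pile far top corner px [214.395  277.0823]
pile far top corner px [529.4496 251.4701]
pile far top corner px [237.7145 251.8844]
190 244 390 317.0
220 254 386 320.0
152 246 388 317.0
156 247 387 317.0
160 249 385 317.0
```

```bash
python3 - <<'E'
from h import *
c=cur(); L=.1853; p=.16; H=(.4500,.4254)
for z in (.0345,.028,.021): print(z,rel(c,tgt(H[0]+.0019,H[1],z,-.003,p,L)))
for q,z in ((.08,.0215),(0,.021),(0,.0065)): print('flat',q,z,rel(c,tgt(H[0]+.0019*q/.16,H[1],z,-.003,q,L)))
E
```

```text
0.0345 (array([ 0.0013, -0.0018,  0.0008]), array([-0.0003, -0.0002, -0.0003]))
0.028 (array([-0.0007, -0.0018,  0.0136]), array([-0.0003, -0.0002, -0.0003]))
0.021 (array([-0.003 , -0.0018,  0.0275]), array([-0.0003, -0.0002, -0.0003]))
flat 0.08 0.0215 (array([ 0.0249, -0.0018,  0.0274]), array([-0.0003, -0.0512, -0.0003]))
flat 0 0.021 (array([ 0.0523, -0.0018,  0.0316]), array([-0.0003, -0.1021, -0.0003]))
flat 0 0.0065 (array([ 0.0477, -0.0018,  0.0602]), array([-0.0003, -0.1021, -0.0003]))
```

Request:
apply_moves(
  motion=[
    [[0.001,-0.0016,0],[0,0,0]],
    [[0.001,-0.0016,0.004],[0,0,0]],
    [[0,-0.0016,0.009],[0,0,0]],
    [[-0.001,-0.0016,0.014],[0,0,0]],
    [[-0.002,-0.0016,0.02],[0,0,0]],
    [[-0.002,-0.0016,0.025],[0,0,0]],
    [[-0.002,-0.0016,0.025],[0,0,0]],
    [[-0.002,-0.0016,0.025],[0,0,0]],
  ],
)

```text
clock: 38.55
position: [0.4228, 0.4251, 0.2049]
tcp_rot: [3.131, -0.006, 0.251]
wrist_force: [-0.0, 0.3, -2.1]
grip_width: 0.687
grasp_force: 30.0
```

```bash
python3 - <<'E'
from h import *
s=read_state(); print(grasp(),s['grip_width']*87,s['wrist_force'])
c=cur(); L=.1853; H=(.4500,.4254)
print('pile origin',c[0]+c[1].apply([0,0,L]))
for q,z in ((.08,.022),(0,.021),(0,.0065)): print('flat',q,z,rel(c,tgt(H[0]+.0019*q/.16,H[1],z,-.003,q,L)))
d=shot('wrist','w18'); im=cv2.cvtColor(d['color'],cv2.COLOR_RGB2HSV)
for v in (140,145,150,155): 
    row=cv2.inRange(im[v:v+1],(3,90,20),(16,255,140))[0]; i=np.flatnonzero(row[200:440])+200; print(v,(i.min(),i.max()) if len(i) else 0)
E
```

```text
(array([0.4489, 0.4249, 0.043 ]), array([-0.0037, -0.1603, -0.0008])) 59.78476800495102 [-0.0253  0.2645 -2.1486]
pile origin [0.4523 0.4249 0.022 ]
flat 0.08 0.022 (array([ 0.027 , -0.0008,  0.0008]), array([ 0.0002, -0.0511, -0.0004]))
flat 0 0.021 (array([ 0.0542, -0.0009,  0.006 ]), array([ 0.0002, -0.102 , -0.0004]))
flat 0 0.0065 (array([ 0.0496, -0.0009,  0.0346]), array([ 0.0002, -0.102 , -0.0004]))
140 0
145 0
150 (np.int64(241), np.int64(394))
155 (np.int64(241), np.int64(394))
```

There's no contact force and the low edge is inside the walls at 0.16 rad. Now flatten, and lower to the floor.

Request:
apply_moves(
  motion=[
    [[0.009,-0.001,0],[0,-0.017,0]],
    [[0.018,-0.002,0],[0,-0.034,0]],
    [[0.027,-0.002,0.001],[0,-0.051,0]],
    [[0.036,-0.002,0.002],[0,-0.068,0]],
    [[0.045,-0.002,0.004],[0,-0.085,0]],
    [[0.054,-0.002,0.006],[0,-0.102,0]],
    [[0.054,-0.002,0.006],[0,-0.102,0]],
    [[0.054,-0.002,0.006],[0,-0.102,0]],
  ],
)

```text
clock: 39.6
position: [0.4497, 0.4261, 0.2062]
tcp_rot: [3.141, -0.006, 0.0]
wrist_force: [-0.5, 0.8, -2.8]
grip_width: 0.685
grasp_force: 30.0
```

```bash
python3 - <<'E'
from h import *
s=read_state(); print(grasp(),s['grip_width']*87,s['wrist_force'])
c=cur(); L=.1853; H=(.4500,.4257)
print('pile origin',c[0]+c[1].apply([0,0,L]))
print(rel(c,tgt(*H,.0065,-.003,0,L)))
d=shot('wrist','w19'); f=lambda u,v:p2w(d,u,v,.036)[:2]
im=cv2.cvtColor(d['color'],cv2.COLOR_RGB2HSV)
for v in range(120,200,8): 
    row=cv2.inRange(im[v:v+1],(3,90,20),(16,255,140))[0]; i=np.flatnonzero(row[200:440])+200; print(v,(i.min(),i.max(),f(i.min(),v),f(i.max()+1,v)) if len(i) else 0)
E
```

```text
(array([0.4497, 0.426 , 0.0422]), array([-0.0035, -0.    , -0.0002])) 59.57787761443669 [-0.5324  0.8214 -2.793 ]
pile origin [0.4497 0.426  0.0209]
(array([0.0005, 0.0007, 0.0287]), array([ 0.0001, -0.    , -0.0003]))
120 0
128 0
136 0
144 0
152 (np.int64(238), np.int64(401), array([0.5067, 0.462 ]), array([0.5063, 0.3894]))
160 (np.int64(241), np.int64(398), array([0.5031, 0.4609]), array([0.5027, 0.3905]))
168 (np.int64(235), np.int64(404), array([0.4995, 0.4639]), array([0.4991, 0.3876]))
176 (np.int64(236), np.int64(403), array([0.4958, 0.4637]), array([0.4954, 0.3878]))
184 (np.int64(236), np.int64(403), array([0.4921, 0.464 ]), array([0.4917, 0.3875]))
192 (np.int64(237), np.int64(402), array([0.4883, 0.4639]), array([0.488 , 0.3877]))
```

Request:
apply_moves(
  motion=[
    [[0,0,0.005],[0,0,0]],
    [[0,0,0.01],[0,0,0]],
    [[0,0,0.015],[0,0,0]],
    [[0,0,0.019],[0,0,0]],
    [[0,0,0.023],[0,0,0]],
    [[0,0,0.027],[0,0,0]],
    [[0,0,0.028],[0,0,0]],
    [[0,0,0.028],[0,0,0]],
  ],
)

```text
clock: 40.65
position: [0.4498, 0.426, 0.1922]
tcp_rot: [3.141, -0.006, 0.0]
wrist_force: [1.1, -0.0, -2.8]
grip_width: 0.684
grasp_force: 30.0
```

```bash
python3 - <<'E'
from h import *
s=read_state(); print(grasp(),s['grip_width']*87,s['wrist_force'])
E
```

```text
(array([0.4498, 0.426 , 0.0282]), array([-0.0035, -0.    , -0.0001])) 59.53793421270567 [ 1.0649 -0.0112 -2.8019]
```

Request:
apply_moves(
  motion=[
    [[0,0,0],[0,0,0]],
    [[0,0,0],[0,0,0]],
    [[0,0,0],[0,0,0]],
    [[0,0,0],[0,0,0]],
    [[0,0,-0.02],[0,0,0]],
    [[0,0,-0.08],[0,0,0]],
    [[0,0,-0.16],[0,0,0]],
    [[0,0,-0.26],[0,0,0]],
  ],
  claw=1,
)

```text
clock: 41.65
position: [0.4496, 0.4258, 0.3237]
tcp_rot: [3.141, -0.006, -0.001]
wrist_force: [0.6, 1.6, 0.6]
grip_width: 0.998
grasp_force: 0.0
```

Request:
apply_moves(
  motion=[
    [[-0.08,0,-0.06],[0,0,0]],
    [[-0.14,0,-0.09],[0,0,0]],
    [[-0.14,0,-0.09],[0,0,0]],
    [[-0.14,0,-0.09],[0,0,0]],
    [[-0.14,0,-0.09],[0,0,0]],
  ],
)

```text
clock: 42.28
position: [0.3806, 0.4258, 0.3668]
tcp_rot: [3.141, -0.008, 0.0]
wrist_force: [0.9, -0.5, -0.5]
grip_width: 1.001
grasp_force: 0.0
```

```bash
python3 - <<'E'
from h import *
print(grasp())
d=shot('wrist','w20'); t=shot('top','t8')
o=rect(d,'terra',.030)[:1]; print(o)
u,v=map(int,w2p(d,[.45,.4257,.03])); 
A=cv2.resize(cv2.imread('pics/w20.png')[max(v-90,0):v+80,u-80:u+80],(480,510),interpolation=cv2.INTER_CUBIC)
B=cv2.resize(cv2.imread('pics/t8.png')[190:260,460:520],(300,350),interpolation=cv2.INTER_CUBIC); B=cv2.copyMakeBorder(B,0,160,0,0,cv2.BORDER_CONSTANT)
cv2.imwrite('pics/c9.png',np.hstack([A,B])); print(u,v)
E
```

```text
(array([0.3807, 0.4257, 0.2028]), array([-0.0049, -0.0001, -0.001 ]))
[(array([0.4447, 0.4285]), np.float64(-0.006463092491459044), array([104.5051,  72.4004]), array([313.7582, 114.4791]))]
319 110
```

View pics/c9.png

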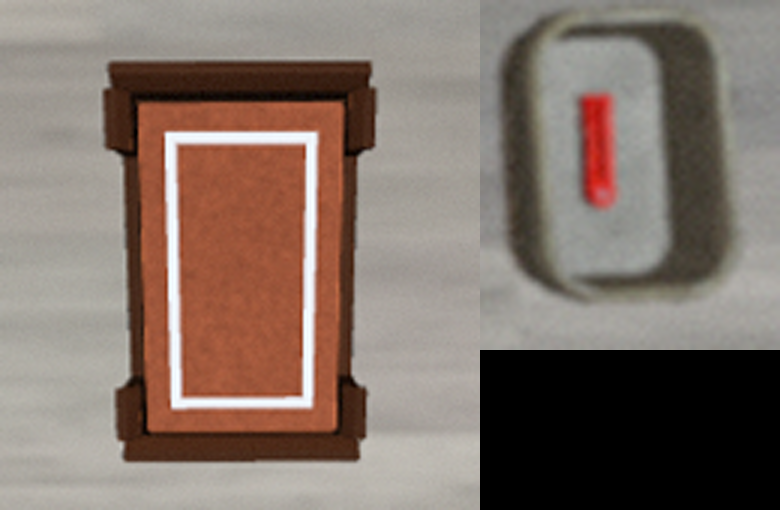

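The pile lies flat and centred between the holder walls (columns 137–347, rows 100–432). The clip lies on the basket floor, and the gripper is clear. Handing in.

```bash
python3 -c "
from h import *
print(job_done())"
```

```text
the job is handed in; nothing more can be done
None
```

I handed the job in at about 42 s; no verdict came back. In the last pictures the three coasters present lie flat in the holder, lowered in at a slant, and the 70 mm bag clip lies in the basket; the jar and soup tin were never touched.

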